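# Bring the bearing ball to the sharpener in its dish

## Robot

A 6-joint arm with a two-finger parallel gripper is mounted at the origin on the work surface. World frame = base frame: x ahead of the robot, y to its left, z up, the work surface at z = 0. Lengths are in mm, angles in rad, forces in N, time in s.
With the tool pointing down it reaches from about 275 to 750 mm from the base axis. Payload 10.2 kg.
Tool frame: the origin (TCP) lies between the finger pads; the fingertips stand 22 mm ahead of it and the grasp point (between the pads) lies 3 mm ahead of it; z points along the fingers, y is the direction in which the jaws open and shut (so a half turn about z gives the same grasp; the last joint's range is limited). The gripper opens to 85 mm and grips with 20 to 120 N. Pads are 22 mm wide; open, the fingers measure 114 mm over their backs; the gripper's body (76 mm by 85 mm) begins 54 mm behind the grasp point. The pads swing forward as they close: fully open they stand 13 mm farther back than shut.
Start: joints at [1.115, 0.313, 1.498, -0, 1.331, -0.223], TCP at [121.132, 510.841, 222.294] pointing down, gripper open.
Joint ranges: [-2.94, 2.94], [-0.97, 2.17], [0.19, 2.56], [-1.23, 4.37], [0.02, 3.11], [-2.88, 2.88]. Speed limits (rad/s): [2.39, 2.39, 3.01, 3.14, 3.14, 3.14].

## Interface

Orientations are given as a unit quaternion [w, x, y, z].
In Python, from rig import r, cams gives the robot as it stands.
- The arm moves only by the shell command python3 -m jog 'ROWS' [FORCE]. ROWS is JSON, a list of rows, each an object with "slide": the shift along the tool's x, y, z in m, a list of three; "dr": the turn, a rotation vector about the tool's x, y, z in degrees, a list of three; "gripper": the finger opening in m, from 0 to 0.0854. In form: [{"slide": [x, y, z], "dr": [wx, wy, wz], "gripper": gripper}, ...]. A call has 1 to 10 rows; each row is the pose to reach, as a shift and turn from the pose commanded when the call began, along the tool's axes at that moment; what a row does not reach only later rows make up. A row lasts 1/8 s, in which the tool goes at most 62.5 mm and 10.7 degrees, less where a joint would pass 70% of its speed; a pose out of reach is approached as far as the arm can. A call with a gripper value outside its range is refused whole. The fingers move at their own pace and stop on an object; FORCE is the grip in N (left out, the last holds). Time passes only in rows, so rows that repeat a pose let the fingers close. It gives the time, the measured TCP pose, the force and the opening at its end, in the units of the state.
- r.sense(): the state, without advancing time (a new reading comes with each control period).
- cams.camera(name): name is "scene" or "top" or "wrist"; returns the picture (420x560x3 uint8, red, green, blue); there is no depth.
- cams.calibration(name): a dict with "intrinsics" (3x3 intrinsics, pixels), "rvec" (rotation vector, rad) and "tvec" (3), from world to camera coordinates, as OpenCV has them. Camera axes: x right, y down, z forward; pixel columns grow to the right and rows downward; lengths in mm; the calibration is good to about 2 mm. A picture is of the moment at which its call begins: read the wrist's pose just before it. calibration takes no time and is no camera call; for the wrist camera it gives the pose at the moment of the call.
- r.close_job(): hands the job in, once; it reports no verdict.
The state is a dict: "t": time; "qpos": joint angles; "dq": joint speeds; "effort": joint torques, N m; "tool_pos": TCP position; "orientation": TCP orientation; "contact_force": force on the tool from outside, world axes, zero at the start; "ft_torque": the same for the moment, N m; "width": opening from 0.0 (shut) to 1.0 (fully open).
Only numpy, scipy, OpenCV 4.12 (cv2) and the standard library are available. Lean on these libraries where they do the work, as an engineer would, in place of code of your own. Each camera call takes 0.05 s, during which the arm holds its last target.

## Task

The sharpener's bearing is going back together and I am about to oil its cup. First move the oil bottle out of the way and stand it upright in the steel drip tray. Then pick up the ball dish by its wooden handle and, keeping it level with the steel ball in the middle, give it a quarter turn and bring it in over the open front of the sharpener, so that the pouring lip points straight at the bearing cup, just above the cup's mouth and about two fingers' width short of it; finish while still holding it there, level and at rest, clear of the sharpener, and leave the other things on the bench where they are.

Things in the scene. Friction and masses are not known exactly. Their poses are not given: they have to be found in the camera images.
- bottle_center (a point): loose amber oil bottle with yellow band, red collar and white nozzle, standing upright, 44 mm across (straight body up to 60 mm, then shoulder and nozzle), 92 mm high, about 0.12 kg. Point: on its axis, half-way up, 46 mm above its underside; z axis up through the nozzle
- bottle: the same oil bottle; origin at the centre of its underside
- tray_floor (a point): fixed square steel drip tray, 120 x 120 mm outside, flat floor 3 mm thick, rim 9 mm high and 3 mm thick. Point: centre of the floor's upper face, 3 mm above the bench
- dish: loose round aluminium ball dish with a pouring lip and, opposite it, a wooden handle; about 0.14 kg. Origin: centre of the underside; x axis from the handle through the middle to the lip, z up. Rim 113 mm across, 27 mm high; floor a shallow cone (4 degrees to 18 mm radius, then 8 degrees to 47 mm), so the ball rests in the middle
- dish_grip (a point): centre of the dish's wooden handle, 92 mm from the dish's middle (at -x), 30 mm above the dish's underside; axes as the dish. The handle is a level bar 16 mm wide (along the dish's y), 20 mm high, reaching from 58 to 130 mm from the middle; take it across its width, from above
- dish_mid (a point): lowest point of the dish's floor, in the middle, 6 mm above its underside
- dish_lip (a point): tip of the pouring lip, 66 mm from the dish's middle (at +x), 25 mm above the dish's underside
- ball_center (a point): centre of the loose 20 mm steel bearing ball (33 g) that lies in the middle of the dish
- sharpener: fixed wet sharpener, its stone taken off: grey housing 220 x 220 x 55 mm, splash basin on top (rim 75 mm high), bearing cup in the middle. Origin: on the cup's axis, at the bench; x from front to back, z up. The open front (-x, red switch and dial) is towards the robot; tool rest on the left flank (y 104, x 0 to 85), 155 mm high; tank at the rear right corner, 150 mm high
- cup (a point): centre of the mouth of the bearing cup (steel ring 37 mm across, bore 25 mm), 105 mm above the bench; axes as the sharpener
- wrench: loose steel wrench, 190 mm, lying on the left, in front of the blue drawer caddy: leave it
- pump: loose aluminium bicycle hand pump, 320 mm long, 36 mm thick, lying along the right edge: leave it
- stone: loose grey ceramic stone of the sharpener, disc 170 mm across, 24 mm thick, lying flat at the back left: leave it
- spool_a: loose wooden spool with a red middle, 44 mm across, 56 mm high, standing on the left: leave it
- spool_b: loose wooden spool with a green middle, 44 mm across, 56 mm high, standing at the back right: leave it
Not all that is in view belongs to the job. Of the things that look like the part that bears tray_floor, the smallest one is meant. Several things look just like the bottle: the one meant starts farthest to the robot's right.

How it is judged:
By the outcome, as a careful person would: the job done as asked, in the order asked, and still so for the second after the job is handed in, while the arm keeps its last pose, push and grip.
It also fails if it takes over 72 s, if anything falls off the work surface, if the arm or the gripper's body presses on something with over 40 N, if the wrist force passes 120 N, or if a joint passes its speed limit or range.

## Working session

There is one attempt and no reset: what is moved stays moved. The work goes in short steps, Python scripts to look and compute and a shell command to move; the robot and the scene stay as the last step left them, time stands still between calls to the robot, and variables do not carry over. Pictures are saved under pics/ and viewed, and the job is handed in when it is done.

```bash
ls; mkdir -p pics; python3 - <<'E'
from rig import r,cams
import cv2
print(r.sense())
for n in("scene","top","wrist"):
    print(n,cams.calibration(n))
    cv2.imwrite(f"pics/{n}0.png",cams.camera(n)[:,:,::-1])
E
```

```text
pics
{'t': 0.0, 'qpos': array([ 1.11459699e+00,  3.13457175e-01,  1.49843402e+00, -3.83877207e-05,
        1.33100032e+00, -2.23385456e-01]), 'dq': array([-0.0002716 ,  0.00073723,  0.00044567, -0.00161686,  0.00126772,
       -0.00096114]), 'effort': array([-2.10935713e-05, -4.12267327e+01, -2.59745210e+01, -1.99401247e-04,
        4.16163632e-03,  1.98245154e-06]), 'tool_pos': array([121.01870267, 510.58477229, 221.73256452]), 'orientation': array([-1.98874929e-04,  1.16139657e-01,  9.93232681e-01, -6.18515043e-04]), 'contact_force': array([-0.26700762, -0.17081845,  0.93525971]), 'ft_torque': array([-0.01112764,  0.03721833, -0.01659643]), 'width': 0.9971154491158544}
scene {'intrinsics': array([[468.18566981,   0.        , 286.11280824],
       [  0.        , 468.18566981, 211.26424247],
       [  0.        ,   0.        ,   1.        ]]), 'rvec': array([ 2.21156267,  0.619734  , -0.29125295]), 'tvec': array([-356.15421966, -157.64950914, 1751.03378421])}
top {'intrinsics': array([[384.86503636,   0.        , 278.01182127],
       [  0.        , 384.86503636, 206.21554265],
       [  0.        ,   0.        ,   1.        ]]), 'rvec': array([ 2.12945222, -2.1158464 ,  0.20246152]), 'tvec': array([ -97.17479162,  477.3538944 , 1259.56251784])}
wrist {'intrinsics': array([[359.40444588,   0.        , 283.74264885],
       [  0.        , 359.40444588, 211.35370891],
       [  0.        ,   0.        ,   1.        ]]), 'rvec': array([-2.27215888, -1.79860345, -0.26422062]), 'tvec': array([-525.72138893,  -38.37820617,  379.39949233])}
```

View pics/scene0.png

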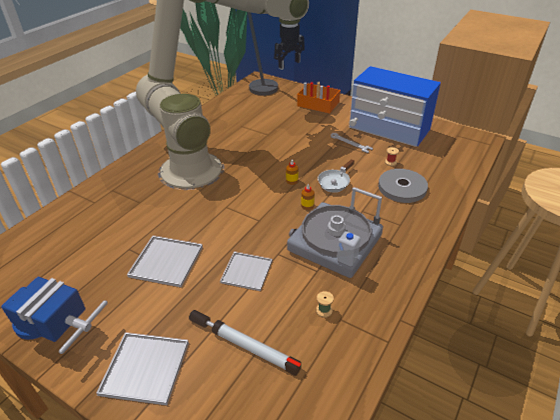

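View pics/top0.png

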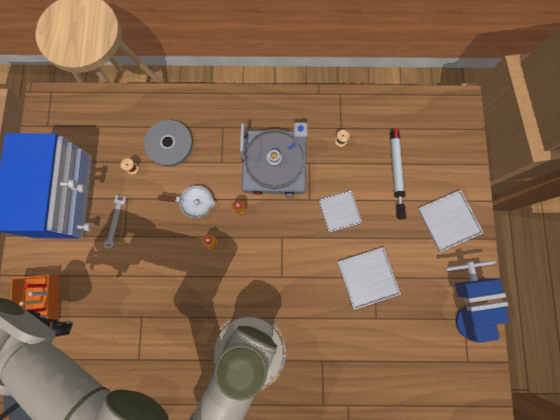

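View pics/wrist0.png

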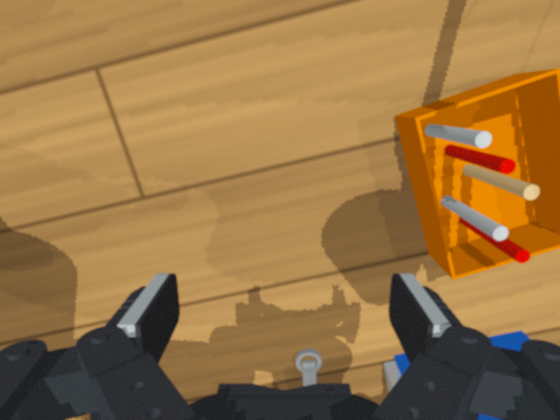

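The top view shows two bottle candidates at (239,207) and (209,241). There are three trays at (340,211), (369,278) and (450,220). The rightmost bottle is (239,207) and the smallest tray is (340,211). The dish is at (197,202) and the cup at (274,156). I'll check these in close crops.

```bash
cat > h.py <<'E'
import numpy as np,cv2
from rig import r,cams
def ray(cal,uv):
    K=cal['intrinsics'];R=cv2.Rodrigues(cal['rvec'])[0];t=cal['tvec']
    d=R.T@np.linalg.inv(K)@np.array([*uv,1.]);c=-R.T@t
    return c,d
def onz(cal,uv,z):
    c,d=ray(cal,uv);return c+d*(z-c[2])/d[2]
def proj(cal,P):
    return cv2.projectPoints(np.array(P,float).reshape(-1,3),cal['rvec'],cal['tvec'],cal['intrinsics'],None)[0].reshape(-1,2)
def tri(l):
    A=np.zeros((3,3));b=np.zeros(3)
    for cal,uv in l:
        c,d=ray(cal,uv);d=d/np.linalg.norm(d);M=np.eye(3)-np.outer(d,d);A+=M;b+=M@c
    return np.linalg.solve(A,b)
E
python3 - <<'E'
import cv2
a=cv2.imread('pics/top0.png')
b=cv2.imread('pics/scene0.png')
cv2.imwrite('pics/c1.png',cv2.resize(a[115:265,165:375],(798,570),interpolation=cv2.INTER_CUBIC))
cv2.imwrite('pics/c2.png',cv2.resize(b[150:300,210:410],(800,600),interpolation=cv2.INTER_CUBIC))
E
```

```text
(no output)
```

View pics/c1.png

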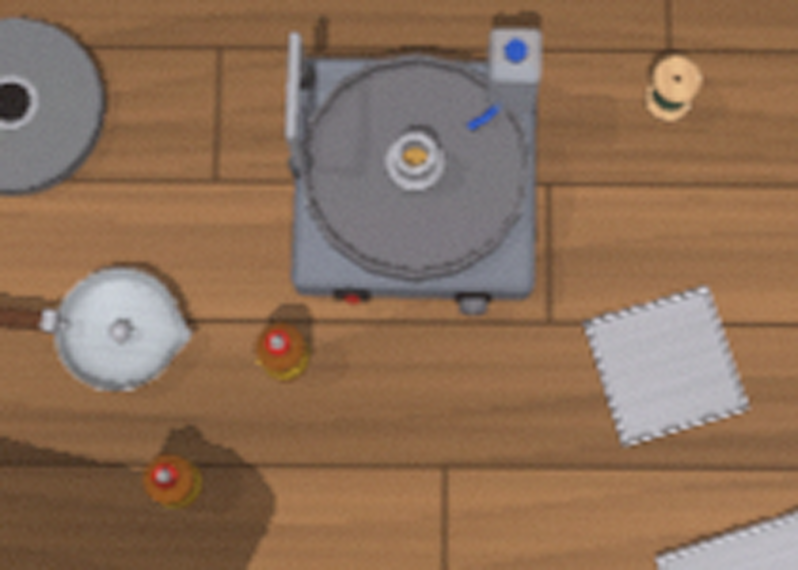

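View pics/c2.png

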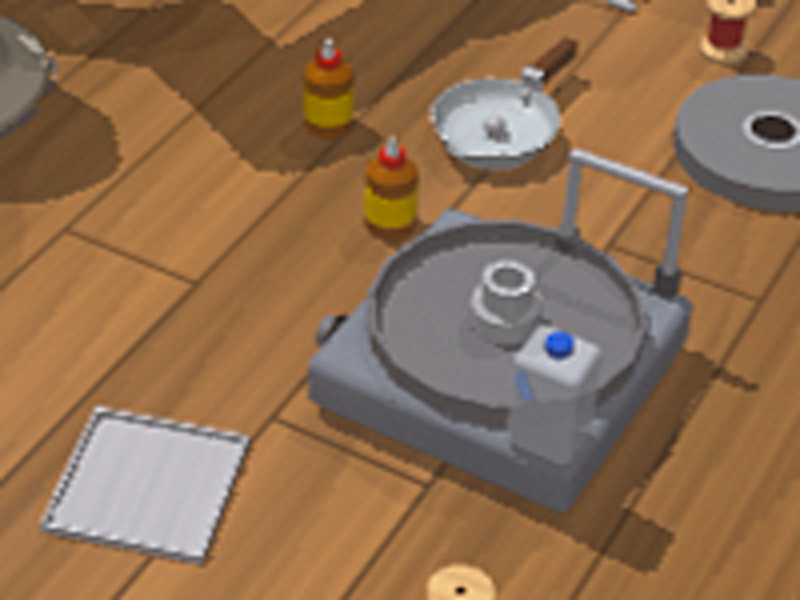

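```bash
python3 - <<'E'
from h import *
T=cams.calibration('top');S=cams.calibration('scene')
t=lambda x,y:((x+.5)/3.8-.5+165,(y+.5)/3.8-.5+115)
s=lambda x,y:((x+.5)/4-.5+210,(y+.5)/4-.5+150)
np.set_printoptions(precision=1,suppress=True)
print('bottle top',onz(T,t(277,342),92),tri([(T,t(277,342)),(S,s(392,140))]), 'scene',onz(S,s(392,140),92))
c=[onz(T,t(*p),9) for p in[(586,325),(708,288),(748,408),(625,444)]]
print('tray',np.mean(c,0),c,[np.linalg.norm(c[i]-c[i-1]) for i in range(4)])
print('tray scene',np.mean([onz(S,s(*p),9) for p in [(97,409),(250,437),(203,562),(42,530)]],0))
print('cup',onz(T,t(415,157),105),onz(S,s(510,278),105))
print('sh front corners',onz(T,t(297,294),55),onz(T,t(531,296),55))
print('ball',onz(T,t(121,330),16),onz(S,s(495,126),16))
print('lip',onz(T,t(194,331),25),'rimL',onz(T,t(56,325),27), 'hand',onz(T,t(20,319),40))
print('handle end scene',onz(S,s(572,43),40))
E
python3 - <<'E'
import cv2
a=cv2.imread('pics/top0.png')
cv2.imwrite('pics/c3.png',cv2.resize(a[175:235,140:220],(800,600),interpolation=cv2.INTER_CUBIC))
E
```

```text
bottle top [473.4  38.3  92. ] [475.   39.3  88.3] scene [478.   35.9  92. ]
tray [ 469.8 -310.2    9. ] [array([ 507.4, -236.8,    9. ]), array([ 543.1, -350.2,    9. ]), array([ 431.2, -383.3,    9. ]), array([ 397.5, -270.7,    9. ])] [np.float64(115.02164494206987), np.float64(118.85313122096274), np.float64(116.74209923246319), np.float64(117.59363244509916)]
tray scene [ 475.6 -313.7    9. ]
cup [636.2 -79.2 105. ] [642.3 -79.6 105. ]
sh front corners [524.4  25.5  55. ] [ 523.9 -183.1   55. ]
ball [498.5 189.3  16. ] [499.  188.7  16. ]
lip [496.2 121.1  25. ] rimL [500.5 246.1  27. ] hand [503.1 275.4  40. ]
handle end scene [515.1 308.9  40. ]
```

View pics/c3.png

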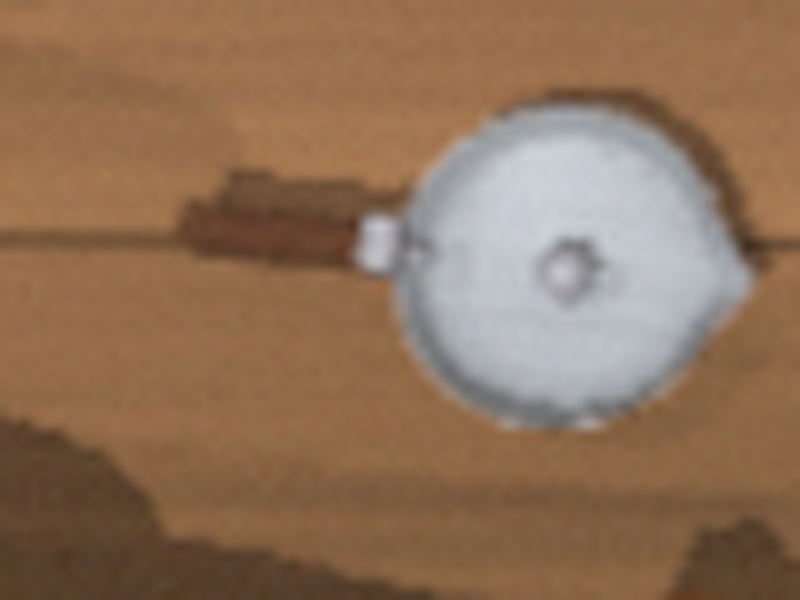

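```bash
cat >> h.py <<'E'
from scipy.spatial.transform import Rotation as Ro
np.set_printoptions(precision=2,suppress=True)
def tool():
    s=r.sense();q=s['orientation'];return np.array(s['tool_pos']),Ro.from_quat([q[1],q[2],q[3],q[0]]),s
def go(p,yaw_y):
    "world TCP target mm, angle of tool y in deg, pointing down"
    P,R,s=tool();a=np.radians(yaw_y)
    y=np.array([np.cos(a),np.sin(a),0]);z=np.array([0,0,-1.]);x=np.cross(y,z)
    G=Ro.from_matrix(np.c_[x,y,z])
    d=R.inv().apply(np.array(p)-P)/1000;w=(R.inv()*G).as_rotvec(degrees=True)
    print('slide',np.round(d,4),'dr',np.round(w,2),'TCP',P,'yawy',np.degrees(np.arctan2(*R.as_matrix()[[1,0],1])),'down',R.as_matrix()[:,2],'F',s['contact_force'],'w',s['width']*85.4,'t',s['t'])
E
python3 - <<'E'
from h import *
W=cams.calibration('wrist');R=cv2.Rodrigues(W['rvec'])[0]
P,Rt,s=tool()
print('cam in tool',Rt.inv().apply(-R.T@W['tvec']-P),'axes in tool',Rt.inv().as_matrix()@R.T)
go([475,38,190],90)
T=cams.calibration('top')
for n,uv,z in(('end',(158.5,197.5),40),('lip',(215.1,202.6),25),('mid',(196.8,201.6),16),('rimleft',(179.6,201),27),('bottle2',(209-.3,241-.7),92)): print(n,onz(T,uv,z))
E
```

```text
cam in tool [  73.77    1.5  -151.33] axes in tool [[ 0.   -0.96 -0.29]
 [ 1.    0.   -0.  ]
 [ 0.   -0.29  0.96]]
slide [-0.45 -0.38  0.03] dr [ -0.05  -0.02 -13.34] TCP [121.04 510.65 221.89] yawy 76.6620673171278 down [-0. -0. -1.] F [0.2  0.32 0.66] w 85.57468569248176 t 0.15
end [506.64 314.53  40.  ]
lip [493.14 122.98  25.  ]
mid [498.06 188.18  16.  ]
rimleft [497.55 245.17  27.  ]
bottle2 [356.12 127.82  92.  ]
```

```bash
sed -i 's/np.round(d,4)/np.round(d,4).tolist()/' h.py; python3 -c "
from h import *
go([470,60,230],90)"
```

```text
slide [-0.4435, -0.358, -0.0079] dr [ -0.05  -0.02 -13.34] TCP [121.04 510.65 221.89] yawy 76.6620673171278 down [-0. -0. -1.] F [0.2  0.32 0.66] w 85.57468569248176 t 0.15
```

```bash
python3 -m jog '[{"slide":[-0.042,-0.034,-0.002],"dr":[0,0,-1.5]},{"slide":[-0.088,-0.072,-0.003],"dr":[0,0,-3]},{"slide":[-0.134,-0.108,-0.004],"dr":[0,0,-4.5]},{"slide":[-0.18,-0.145,-0.005],"dr":[0,0,-6]},{"slide":[-0.226,-0.182,-0.006],"dr":[0,0,-7.5]},{"slide":[-0.272,-0.219,-0.007],"dr":[0,0,-9]},{"slide":[-0.318,-0.256,-0.008],"dr":[0,0,-10.5]},{"slide":[-0.364,-0.294,-0.008],"dr":[0,0,-12]},{"slide":[-0.41,-0.33,-0.008],"dr":[0,0,-13.3]},{"slide":[-0.4435,-0.358,-0.008],"dr":[0,0,-13.3]}]'
python3 -m jog '[{"slide":[0,0,0],"dr":[0,0,0]},{"slide":[0,0,0],"dr":[0,0,0]}]'
python3 - <<'E'
from h import *
go([475,38,190],90)
print(cams.calibration('wrist'))
cv2.imwrite('pics/w1.png',cams.camera('wrist')[:,:,::-1])
E
```

```text
slide [-0.4535, -0.3782, 0.0321] dr [ -0.05  -0.02 -13.34] TCP [121.04 510.65 221.89] yawy 76.6620673171278 down [-0. -0. -1.] F [0.2  0.32 0.66] w 85.57468569248176 t 0.15
{'intrinsics': array([[359.4 ,   0.  , 283.74],
       [  0.  , 359.4 , 211.35],
       [  0.  ,   0.  ,   1.  ]]), 'rvec': array([-2.27, -1.8 , -0.26]), 'tvec': array([-525.8 ,  -38.39,  379.38])}$[0]: bad value
$[0]: bad value
```

View pics/w1.png

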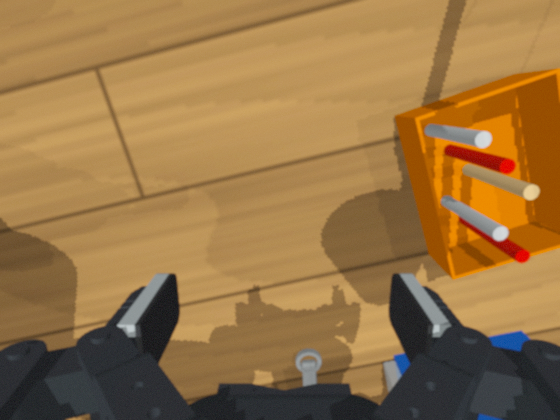

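Each row needs a gripper value, so I'll resend the move with one.

```bash
python3 -m jog '[{"slide":[-0.042,-0.034,-0.002],"dr":[0,0,-1.5],"gripper":0.07},{"slide":[-0.088,-0.072,-0.003],"dr":[0,0,-3],"gripper":0.07},{"slide":[-0.134,-0.108,-0.004],"dr":[0,0,-4.5],"gripper":0.07},{"slide":[-0.18,-0.145,-0.005],"dr":[0,0,-6],"gripper":0.07},{"slide":[-0.226,-0.182,-0.006],"dr":[0,0,-7.5],"gripper":0.07},{"slide":[-0.272,-0.219,-0.007],"dr":[0,0,-9],"gripper":0.07},{"slide":[-0.318,-0.256,-0.008],"dr":[0,0,-10.5],"gripper":0.07},{"slide":[-0.364,-0.294,-0.008],"dr":[0,0,-12],"gripper":0.07},{"slide":[-0.41,-0.33,-0.008],"dr":[0,0,-13.3],"gripper":0.07},{"slide":[-0.4435,-0.358,-0.008],"dr":[0,0,-13.3],"gripper":0.07}]' && 
python3 -m jog '[{"slide":[0,0,0],"dr":[0,0,0],"gripper":0.07},{"slide":[0,0,0],"dr":[0,0,0],"gripper":0.07}]'
python3 - <<'E'
from h import *
go([475,38,190],90)
im=cams.camera('wrist')
cv2.imwrite('pics/w2.png',im[:,:,::-1])
E
```

```text
t: 1.45
tool_pos: [471.1, 58.1, 230.2]
orientation: [-0.0, 0.001, 1.0, 0.0]
contact_force: [0.2, 0.2, 0.3]
width: 0.825
t: 1.7
tool_pos: [469.7, 60.6, 230.1]
orientation: [-0.0, 0.0, 1.0, 0.0]
contact_force: [-0.4, -0.2, 0.8]
width: 0.821
slide [-0.0054, -0.0226, 0.0401] dr [ 0.02 -0.04 -0.04] TCP [469.67  60.55 230.14] yawy 89.96030614087219 down [-0.  0. -1.] F [-0.35 -0.17  0.8 ] w 70.13255910204603 t 1.7
```

View pics/w2.png

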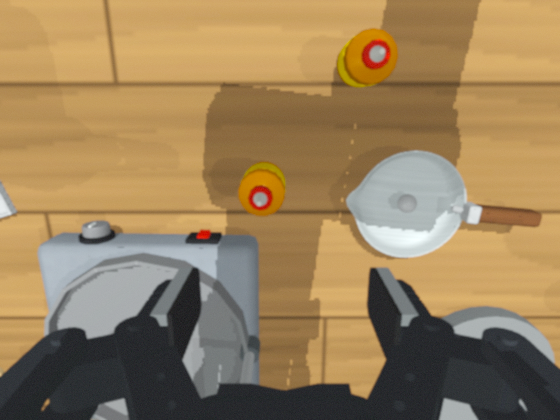

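Wrist view: target bottle tip (260,200), other bottle (377,54), dish ball (407,203), lip (347,202), and handle from (480,214) to (540,219).

```bash
python3 - <<'E'
from h import *
W=cams.calibration('wrist')
def o(n,uv,z): print(n,onz(W,uv,z))
o('tip',(260,200),92)
o('collar',(260,199),78); o('shoulder disc',(262,193),60); o('base(rear edge)',(266,163),0)
o('tip2',(377,53),92);o('ball',(407,203),16);o('lip',(347,202),25)
o('hend',(540,219),40);o('hnear',(481,214),40);o('sh corner',(258,237),55)
E
python3 - <<'E'
import cv2
a=cv2.imread('pics/w2.png')
cv2.imwrite('pics/c4.png',cv2.resize(a[140:270,230:560][:, :],(800,315),interpolation=cv2.INTER_CUBIC))
E
```

```text
tip [474.01  42.32  92.  ]
collar [476.87  41.37  78.  ]
shoulder disc [475.94  42.07  60.  ]
base(rear edge) [457.9   43.11   0.  ]
tip2 [360.9  131.27  92.  ]
ball [497.52 192.14  16.  ]
lip [494.03 127.15  25.  ]
hend [507.28 318.11  40.  ]
hnear [502.13 258.36  40.  ]
sh corner [521.13  37.15  55.  ]
```

View pics/c4.png

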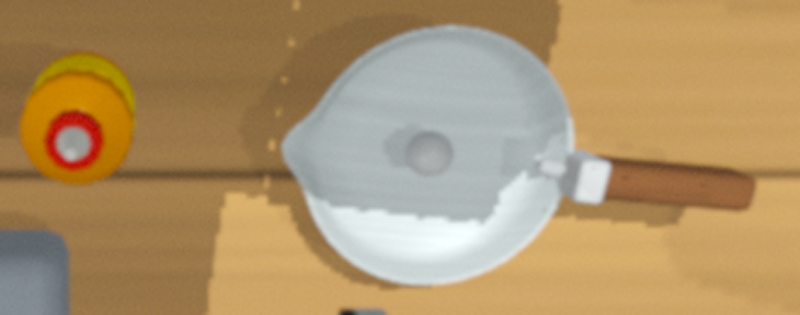

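```bash
python3 -m jog '[{"slide":[-0.003,-0.01,0.03],"dr":[0,0,0],"gripper":0.075},{"slide":[-0.0055,-0.02,0.075],"dr":[0,0,0],"gripper":0.075},{"slide":[-0.0055,-0.02,0.11],"dr":[0,0,0],"gripper":0.075},{"slide":[-0.0055,-0.02,0.11],"dr":[0,0,0],"gripper":0.075}]'
python3 - <<'E'
from h import *
go([475.5,40.5,50],90)
im=cams.camera('wrist')
cv2.imwrite('pics/w3.png',im[:,:,::-1])
E
```

```text
t: 2.25
tool_pos: [474.0, 41.2, 119.0]
orientation: [-0.002, -0.0, 1.0, 0.0]
contact_force: [0.7, -0.2, 1.4]
width: 0.88
slide [-0.0018, -0.0007, 0.069] dr [ 0.04 -0.25  0.03] TCP [474.03  41.19 118.98] yawy 90.03264312306688 down [-0.  0. -1.] F [ 0.69 -0.22  1.4 ] w 75.1596037899133 t 2.25
```

View pics/w3.png

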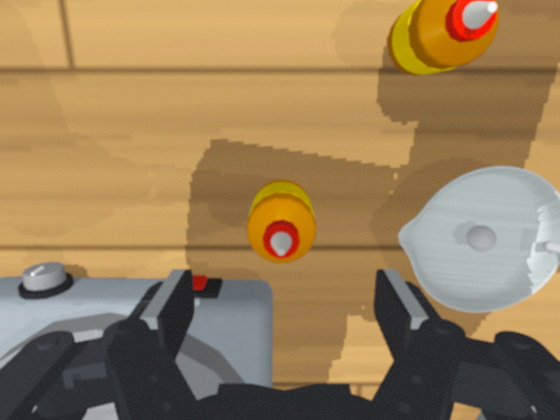

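```bash
python3 - <<'E'
from h import *
W=cams.calibration('wrist')
for n,uv,z in(('tip',(281,244),92),('shoulder',(282,228),60),('ball',(481,238),16),('lip',(399,238),25)):print(n,onz(W,uv,z))
E
```

```text
tip [474.75  40.78  92.  ]
shoulder [476.93  41.14  60.  ]
ball [500.29 192.37  16.  ]
lip [496.94 126.9   25.  ]
```

```bash
python3 -m jog '[{"slide":[-0.001,0,0.03],"dr":[0,0,0],"gripper":0.075},{"slide":[-0.0015,0,0.06],"dr":[0,0,0],"gripper":0.075},{"slide":[-0.0015,0,0.07],"dr":[0,0,0],"gripper":0.075},{"slide":[-0.0015,0,0.07],"dr":[0,0,0],"gripper":0.036},{"slide":[-0.0015,0,0.07],"dr":[0,0,0],"gripper":0.036},{"slide":[-0.0015,0,0.07],"dr":[0,0,0],"gripper":0.036},{"slide":[-0.0015,0,0.07],"dr":[0,0,0],"gripper":0.036},{"slide":[-0.0015,0,0.07],"dr":[0,0,0],"gripper":0.036}]' 30
python3 - <<'E'
from h import *
go([475.5,40.5,50],90)
cv2.imwrite('pics/t1.png',cv2.resize(cams.camera('top')[150:265,165:375][:,:,::-1],(798,437),interpolation=cv2.INTER_CUBIC))
E
```

```text
t: 3.3
tool_pos: [478.1, 39.8, 51.7]
orientation: [0.001, 0.0, 1.0, -0.0]
contact_force: [-0.3, -2.4, 6.2]
width: 0.421
slide [0.0026, 0.0007, 0.0017] dr [-0.05  0.16 -0.03] TCP [478.06  39.78  51.75] yawy 89.96926602375412 down [ 0. -0. -1.] F [-0.35 -2.37  6.25] w 35.995789967118334 t 3.3
```

View pics/t1.png

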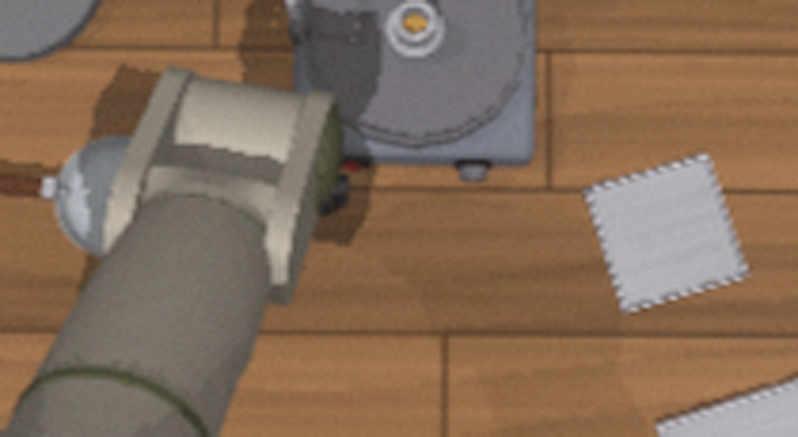

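```bash
python3 - <<'E'
from h import *
go([475.5,40.5,50],90)
cv2.imwrite('pics/w4.png',cams.camera('wrist')[:,:,::-1])
cv2.imwrite('pics/s4.png',cv2.resize(cams.camera('scene')[110:260,230:430][:,:,::-1],(800,600),interpolation=cv2.INTER_CUBIC))
E
```

```text
slide [0.0026, 0.0007, 0.0018] dr [-0.05  0.16 -0.03] TCP [478.06  39.81  51.76] yawy 89.97039014378234 down [ 0. -0. -1.] F [ 0.04 -2.13  6.23] w 36.17723829559867 t 3.35
```

View pics/w4.png

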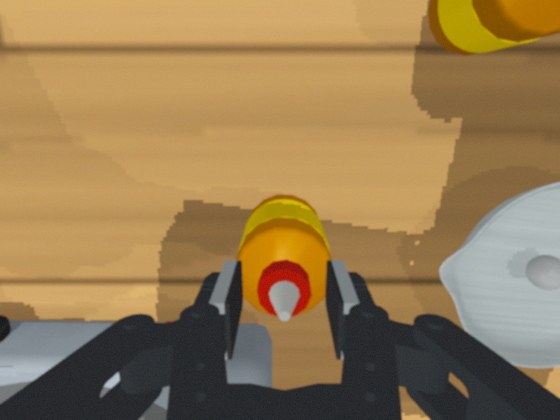

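View pics/s4.png

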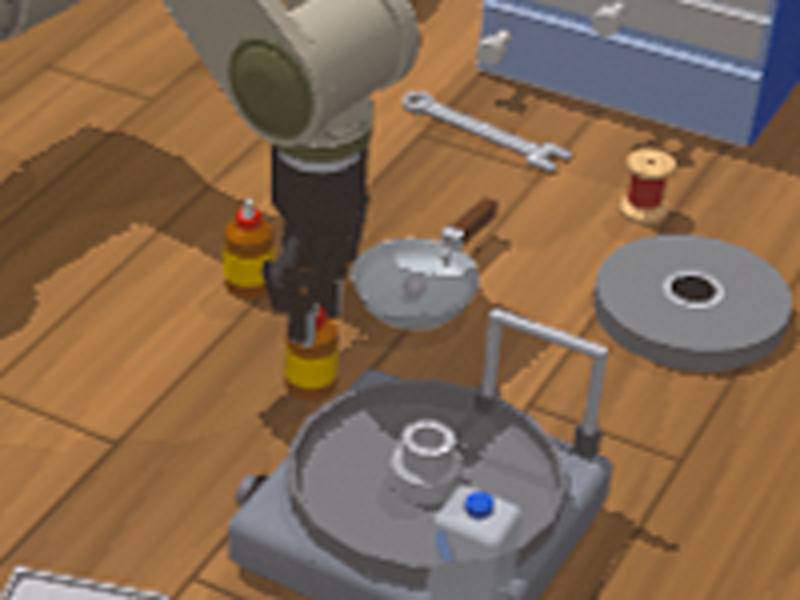

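```bash
python3 - <<'E'
from h import *
W=cams.calibration('wrist')
for n,uv,z in(('tip',(285,302),92),('collar',(285,290),78),('shoulder',(284,268),60),('base rear',(285,195),0)):print(n,onz(W,uv,z))
P,R,s=tool()
for z in(-20,-10,0,3,10,22):print(z,[proj(W,P+R.apply([0,y,z]))[0] for y in(-18,0,18)])
for z in (0,46,60,92): print(z,proj(W,[475.5,40.5,z]))
E
```

```text
tip [471.28  41.65  92.  ]
collar [474.46  41.67  78.  ]
shoulder [473.81  41.26  60.  ]
base rear [456.35  41.75   0.  ]
-20 [array([236.39, 289.98]), array([280.4 , 290.04]), array([324.42, 290.1 ])]
-10 [array([239.31, 278.52]), array([280.63, 278.57]), array([321.96, 278.62])]
0 [array([241.89, 268.37]), array([280.83, 268.42]), array([319.78, 268.47])]
3 [array([242.61, 265.56]), array([280.89, 265.6 ]), array([319.17, 265.65])]
10 [array([244.2 , 259.34]), array([281.01, 259.38]), array([317.84, 259.43])]
22 [array([246.65, 249.71]), array([281.2 , 249.75]), array([315.77, 249.79])]
0 [[282.86 226.06]]
46 [[282.44 258.17]]
60 [[282.27 271.5 ]]
92 [[281.74 312.53]]
```

```bash
python3 - <<'E'
from h import *
S=cams.calibration('scene');P,R,s=tool()
for z in(0,3,22):print(z,[proj(S,P+R.apply([0,y,z]))[0] for y in(-18,18)])
for z in (0,46,60,92): print(z,proj(S,[474.5,41,z]))
cv2.imwrite('pics/s5.png',cv2.resize(cams.camera('scene')[165:225,270:350][:,:,::-1],(800,600),interpolation=cv2.INTER_NEAREST))
E
```

```text
0 [array([305.21, 196.6 ]), array([310.55, 190.82])]
3 [array([305.19, 197.31]), array([310.52, 191.53])]
22 [array([305.08, 201.77]), array([310.37, 195.97])]
0 [[306.77 205.11]]
46 [[307.1  194.51]]
60 [[307.21 191.2 ]]
92 [[307.45 183.48]]
```

View pics/s5.png

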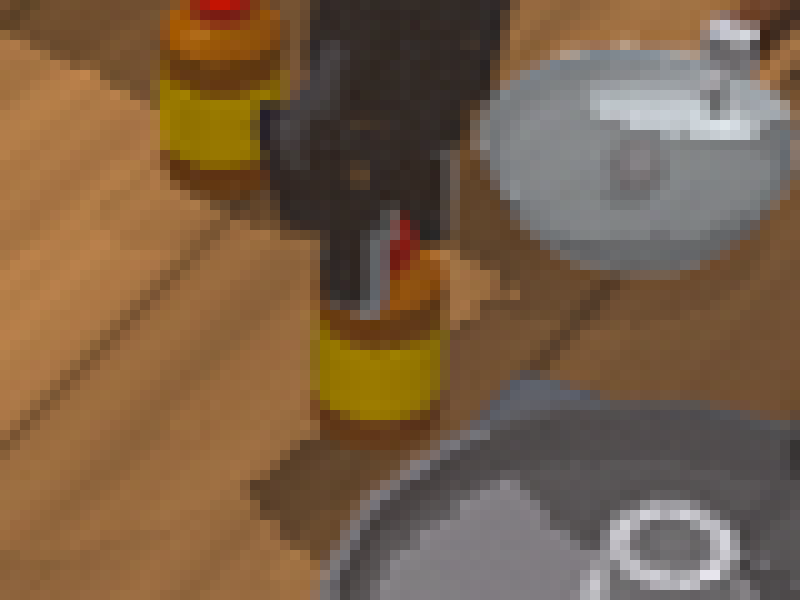

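```bash
python3 -m jog '[{"slide":[0,0,0],"dr":[0,0,0],"gripper":0.06},{"slide":[0,0,0],"dr":[0,0,0],"gripper":0.06},{"slide":[0,0,-0.05],"dr":[0,0,0],"gripper":0.06},{"slide":[0,0,-0.1],"dr":[0,0,0],"gripper":0.044},{"slide":[0,0,-0.1],"dr":[0,0,0],"gripper":0.044},{"slide":[0,0,-0.1],"dr":[0,0,0],"gripper":0.044}]'
python3 - <<'E'
from h import *
go([475.5,40.5,50],90)
cv2.imwrite('pics/w6.png',cams.camera('wrist')[:,:,::-1])
im=cams.camera('scene')[130:220,260:380][:,:,::-1]
S=cams.calibration('scene');P,R,s=tool();W=cams.calibration('wrist')
for z in(0,3,22):print(z,[proj(S,P+R.apply([0,y,z]))[0] for y in(-22,22)],[proj(W,P+R.apply([0,y,z]))[0] for y in(-22,22)])
cv2.imwrite('pics/s6.png',cv2.resize(im,(800,600),interpolation=cv2.INTER_NEAREST))
E
```

```text
t: 4.25
tool_pos: [476.6, 40.3, 149.5]
orientation: [-0.001, 0.0, 1.0, 0.0]
contact_force: [0.5, -0.6, 0.3]
width: 0.513
slide [0.001, 0.0002, 0.0995] dr [ 0.01 -0.07 -0.04] TCP [476.58  40.27 149.54] yawy 89.96348471341375 down [-0.  0. -1.] F [ 0.53 -0.58  0.33] w 43.8392818126868 t 4.25
0 [array([304.87, 172.98]), array([311.67, 166.07])] [array([233.26, 268.36]), array([328.44, 268.48])]
3 [array([304.85, 173.76]), array([311.64, 166.84])] [array([234.12, 265.54]), array([327.69, 265.66])]
22 [array([304.71, 178.59]), array([311.44, 171.64])] [array([238.98, 249.7 ]), array([323.46, 249.8 ])]
```

View pics/s6.png

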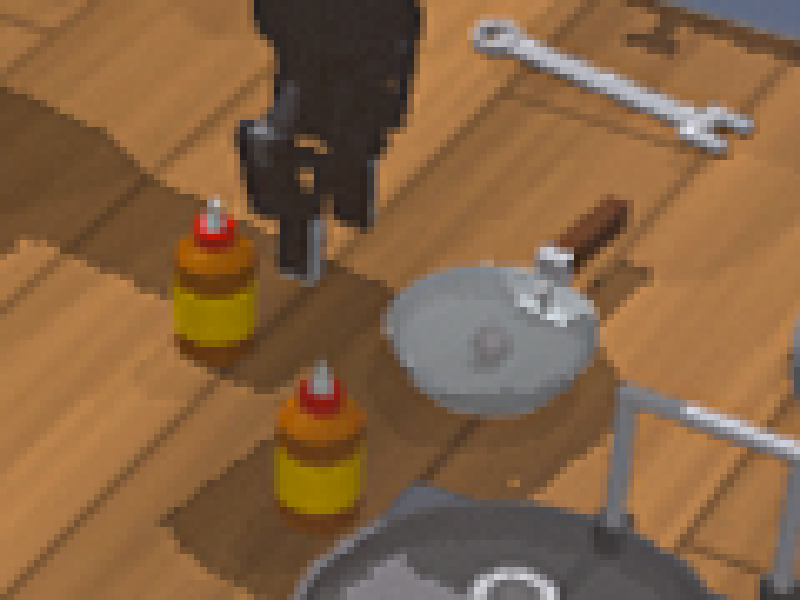

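View pics/w6.png

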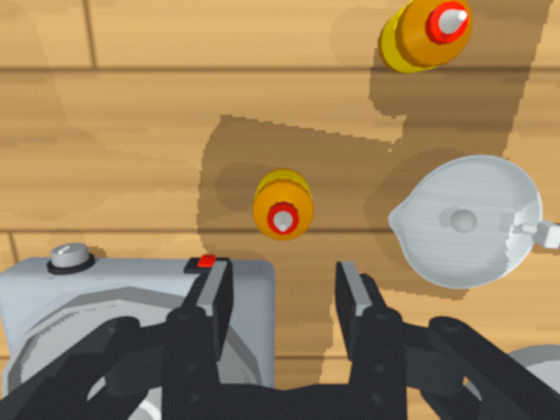

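```bash
python3 -m jog '[{"slide":[0,0,0.04],"dr":[0,0,0],"gripper":0.07},{"slide":[0,0,0.08],"dr":[0,0,0],"gripper":0.07},{"slide":[0.001,0,0.1],"dr":[0,0,0],"gripper":0.07},{"slide":[0.002,0,0.104],"dr":[0,0,0],"gripper":0.07},{"slide":[0.002,0,0.104],"dr":[0,0,0],"gripper":0.07}]'
python3 - <<'E'
from h import *
go([474.5,40.5,40],90)
cv2.imwrite('pics/w7.png',cams.camera('wrist')[:,:,::-1])
im=cams.camera('scene')[130:220,260:380][:,:,::-1]
cv2.imwrite('pics/s7.png',cv2.resize(im,(800,600),interpolation=cv2.INTER_NEAREST))
E
```

```text
t: 4.97
tool_pos: [475.0, 40.2, 46.3]
orientation: [-0.0, 0.0, 1.0, 0.0]
contact_force: [0.2, 0.4, -0.0]
width: 0.821
slide [0.0005, 0.0003, 0.0063] dr [ 0.   -0.02 -0.04] TCP [475.05  40.18  46.34] yawy 89.96052006133284 down [-0.  0. -1.] F [ 0.18  0.38 -0.04] w 70.11399196459973 t 4.975
```

View pics/s7.png

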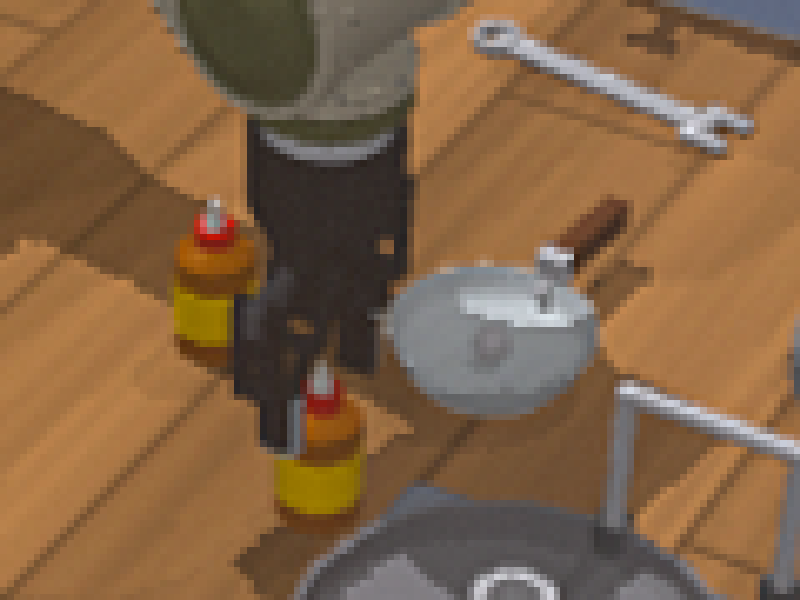

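View pics/w7.png

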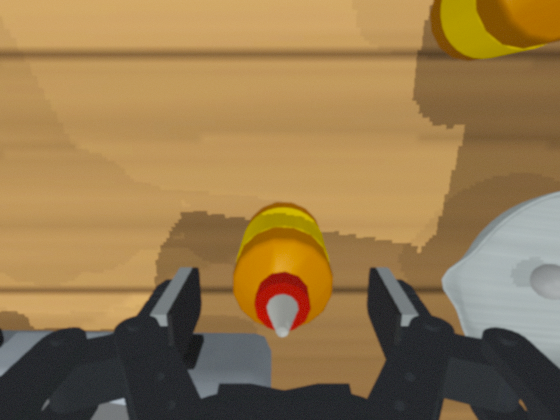

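```bash
python3 -m jog '[{"slide":[0,0,0.006],"dr":[0,0,0],"gripper":0.07},{"slide":[0.0,0,0.011],"dr":[0,0,0],"gripper":0.07},{"slide":[0.0,0,0.015],"dr":[0,0,0],"gripper":0.07},{"slide":[0.0,0,0.015],"dr":[0,0,0],"gripper":0.07}]'
python3 - <<'E'
from h import *
go([474.5,40.5,40],90)
im=cams.camera('scene')[130:220,260:380][:,:,::-1]
cv2.imwrite('pics/s8.png',cv2.resize(im,(800,600),interpolation=cv2.INTER_NEAREST))
E
```

```text
t: 5.58
tool_pos: [474.9, 40.2, 31.0]
orientation: [-0.0, 0.0, 1.0, 0.0]
contact_force: [0.6, -0.1, 1.0]
width: 0.82
slide [0.0004, 0.0003, -0.009] dr [ 0.01 -0.04 -0.04] TCP [474.88  40.2   30.98] yawy 89.95952079615407 down [-0.  0. -1.] F [ 0.55 -0.05  0.98] w 70.04457525454497 t 5.575
```

View pics/s8.png

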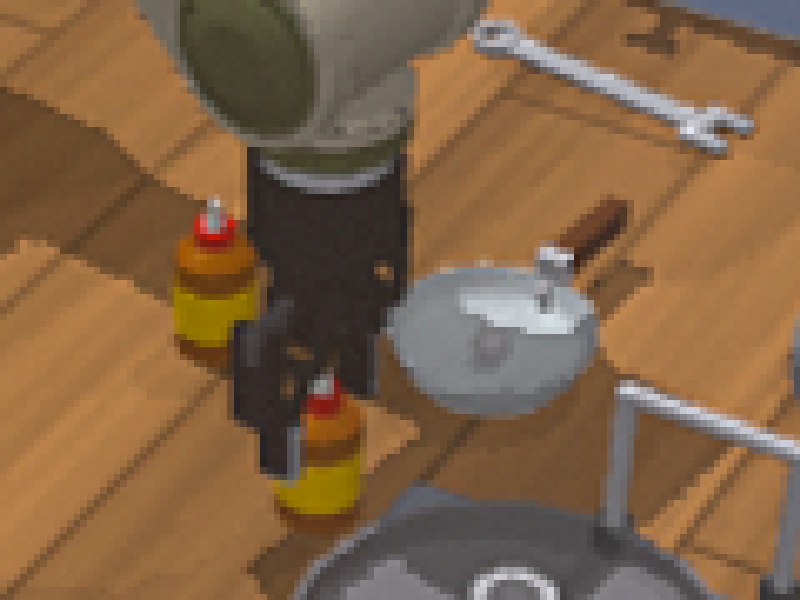

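Clear of contact, with the tips now well below the shoulder. I'll close here.

```bash
python3 -m jog '[{"slide":[0,0,0],"dr":[0,0,0],"gripper":0.036},{"slide":[0,0,0],"dr":[0,0,0],"gripper":0.036},{"slide":[0,0,0],"dr":[0,0,0],"gripper":0.036},{"slide":[0,0,0],"dr":[0,0,0],"gripper":0.036},{"slide":[0,0,0],"dr":[0,0,0],"gripper":0.036}]' 40
python3 - <<'E'
from h import *
go([470,40.2,110],90)
cv2.imwrite('pics/w9.png',cams.camera('wrist')[:,:,::-1])
E
```

```text
t: 6.25
tool_pos: [475.3, 40.1, 31.7]
orientation: [0.0, 0.0, 1.0, -0.0]
contact_force: [-1.8, 0.6, 5.5]
width: 0.495
slide [0.0053, 0.0001, -0.0783] dr [-0.01  0.05 -0.04] TCP [475.35  40.13  31.69] yawy 89.95871308341687 down [ 0. -0. -1.] F [-1.75  0.63  5.52] w 42.24095524594505 t 6.25
```

View pics/w9.png

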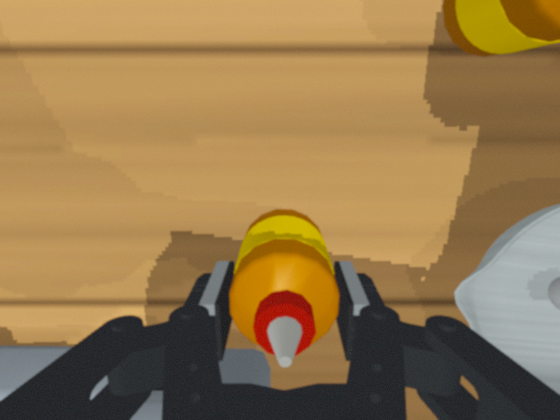

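```bash
python3 -m jog '[{"slide":[0,0,-0.02],"dr":[0,0,0],"gripper":0.036},{"slide":[0.003,0,-0.05],"dr":[0,0,0],"gripper":0.036},{"slide":[0.01,0,-0.085],"dr":[0,0,0],"gripper":0.036},{"slide":[0.015,0,-0.1],"dr":[0,0,0],"gripper":0.036},{"slide":[0.015,0,-0.1],"dr":[0,0,0],"gripper":0.036}]'
python3 - <<'E'
from h import *
go([472,-309,120],90)
im=cams.camera('scene')[130:220,260:380][:,:,::-1]
cv2.imwrite('pics/s10.png',cv2.resize(im,(800,600),interpolation=cv2.INTER_NEAREST))
E
```

```text
t: 6.92
tool_pos: [460.0, 40.2, 131.4]
orientation: [0.0, 0.0, 1.0, -0.0]
contact_force: [-0.8, 0.3, -0.5]
width: 0.497
slide [-0.0122, -0.3492, 0.0114] dr [-0.01  0.05 -0.04] TCP [460.02  40.19 131.36] yawy 89.96106510994291 down [ 0. -0. -1.] F [-0.83  0.29 -0.47] w 42.41830364843475 t 6.925
```

View pics/s10.png

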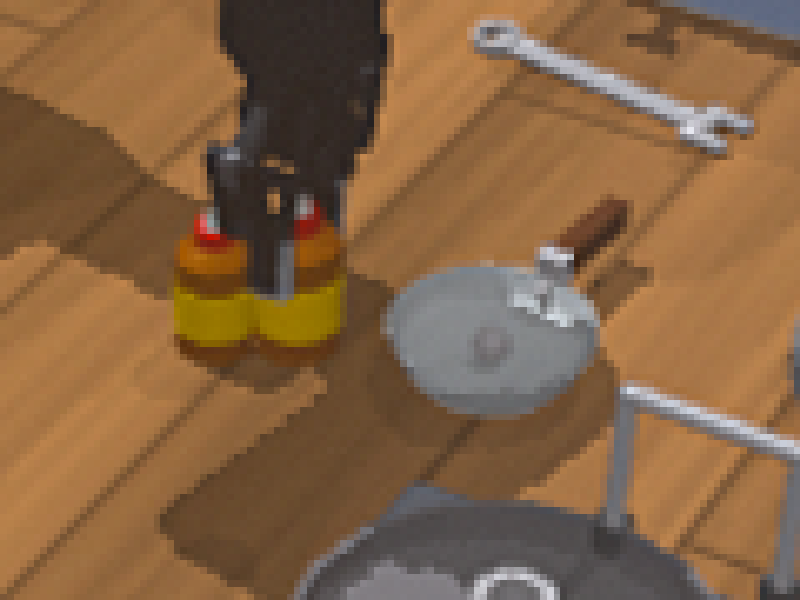

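```bash
python3 -m jog '[{"slide":[0,-0.02,0],"dr":[0,0,0],"gripper":0.036},{"slide":[0,-0.06,0],"dr":[0,0,0],"gripper":0.036},{"slide":[0,-0.11,0],"dr":[0,0,0],"gripper":0.036},{"slide":[0,-0.16,0],"dr":[0,0,0],"gripper":0.036},{"slide":[0,-0.21,0],"dr":[0,0,0],"gripper":0.036},{"slide":[-0.003,-0.26,0],"dr":[0,0,0],"gripper":0.036},{"slide":[-0.007,-0.3,0],"dr":[0,0,0],"gripper":0.036},{"slide":[-0.01,-0.33,0.01],"dr":[0,0,0],"gripper":0.036},{"slide":[-0.012,-0.349,0.02],"dr":[0,0,0],"gripper":0.036},{"slide":[-0.012,-0.349,0.03],"dr":[0,0,0],"gripper":0.036}]'
python3 - <<'E'
from h import *
go([472,-309,36],90)
cv2.imwrite('pics/w11.png',cams.camera('wrist')[:,:,::-1])
S=cams.calibration('scene')
im=cams.camera('scene')[210:330,190:350][:,:,::-1]
cv2.imwrite('pics/s11.png',cv2.resize(im,(800,600),interpolation=cv2.INTER_NEAREST))
E
```

```text
t: 8.22
tool_pos: [471.5, -309.0, 99.5]
orientation: [-0.001, 0.001, 1.0, 0.001]
contact_force: [0.1, 0.7, -0.1]
width: 0.495
slide [-0.0006, -0.0001, 0.0635] dr [ 0.08 -0.07 -0.09] TCP [ 471.52 -309.     99.54] yawy 89.90732535925386 down [-0.  0. -1.] F [ 0.11  0.73 -0.14] w 42.24521202030449 t 8.225
```

View pics/w11.png

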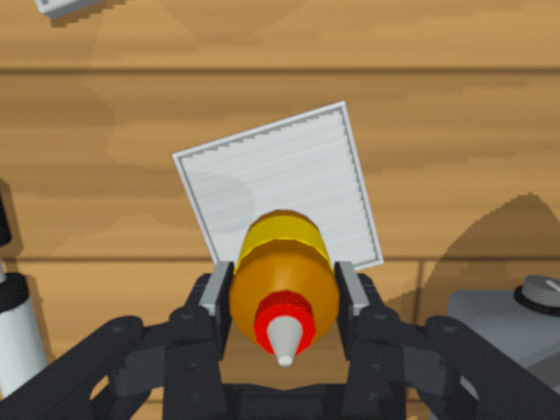

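View pics/s11.png

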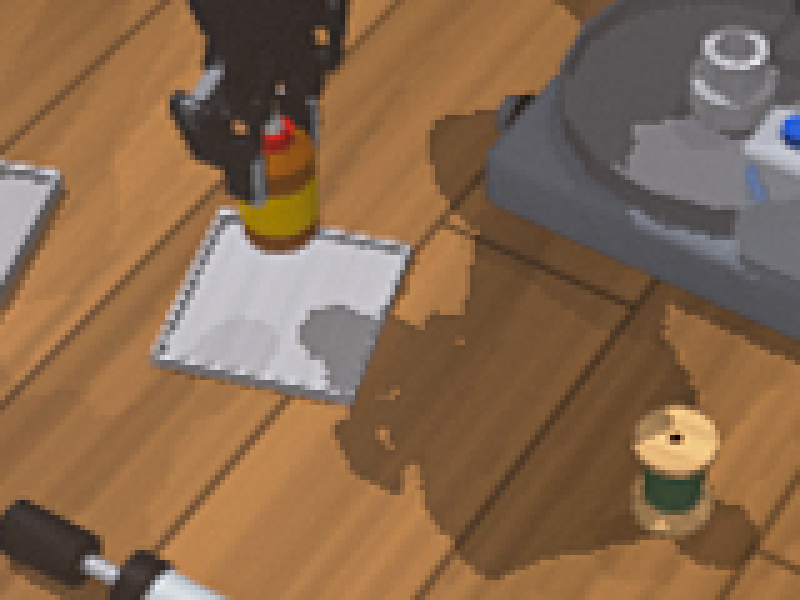

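```bash
python3 - <<'E'
from h import *
W=cams.calibration('wrist')
a,b,c=[onz(W,p,9) for p in((174,156),(345,103),(382,262))]
print(a,b,c,(a+c)/2,np.linalg.norm(a-b),np.linalg.norm(b-c))
go([472,-309,36],90)
E
```

```text
[ 432.1  -379.56    9.  ] [ 397.94 -266.38    9.  ] [ 509.73 -233.63    9.  ] [ 470.91 -306.6     9.  ] 118.2269732648383 116.49080564420002
slide [-0.0009, -0.0019, 0.0635] dr [ 0.16 -0.14 -0.01] TCP [ 471.24 -307.31   99.47] yawy 89.98935848312566 down [-0.  0. -1.] F [-0.23  0.13 -0.64] w 42.16979893698482 t 8.325
```

```bash
python3 -m jog '[{"slide":[0,-0.001,0.025],"dr":[0,0,0],"gripper":0.036},{"slide":[0,-0.001,0.045],"dr":[0,0,0],"gripper":0.036},{"slide":[0,-0.001,0.057],"dr":[0,0,0],"gripper":0.036},{"slide":[0,-0.001,0.062],"dr":[0,0,0],"gripper":0.036},{"slide":[0,-0.001,0.0645],"dr":[0,0,0],"gripper":0.036},{"slide":[0,-0.001,0.0645],"dr":[0,0,0],"gripper":0.036}]'
python3 -c "
from h import *
go([472,-309,36],90)
im=cams.camera('scene')[210:330,190:350][:,:,::-1]
cv2.imwrite('pics/s12.png',cv2.resize(im,(800,600),interpolation=cv2.INTER_NEAREST))"
```

```text
t: 9.07
tool_pos: [472.0, -309.9, 37.2]
orientation: [0.0, 0.0, 1.0, -0.0]
contact_force: [0.4, -0.3, -1.3]
width: 0.499
slide [0.0, 0.0009, 0.0012] dr [-0.03  0.03 -0.03] TCP [ 472.03 -309.91   37.21] yawy 89.96802406817943 down [ 0. -0. -1.] F [ 0.4  -0.27 -1.3 ] w 42.65012164669777 t 9.075
```

View pics/s12.png

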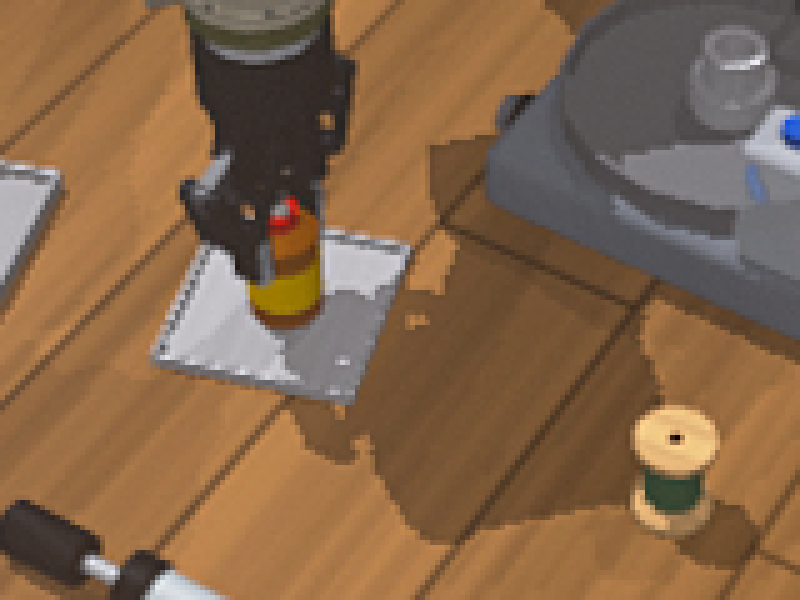

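```bash
python3 -m jog '[{"slide":[0,0,0.0015],"dr":[0,0,0],"gripper":0.036},{"slide":[0,0,0.0025],"dr":[0,0,0],"gripper":0.036},{"slide":[0,0,0.0025],"dr":[0,0,0],"gripper":0.036}]'
```

```text
t: 9.5
tool_pos: [472.0, -310.0, 34.7]
orientation: [0.0, 0.0, 1.0, -0.0]
contact_force: [0.1, 0.7, 4.2]
width: 0.495
```

```bash
python3 -m jog '[{"slide":[0,0,0],"dr":[0,0,0],"gripper":0.05},{"slide":[0,0,0],"dr":[0,0,0],"gripper":0.06},{"slide":[0,0,0],"dr":[0,0,0],"gripper":0.07},{"slide":[0,0,0],"dr":[0,0,0],"gripper":0.07},{"slide":[0,0,-0.02],"dr":[0,0,0],"gripper":0.07},{"slide":[0,0,-0.06],"dr":[0,0,0],"gripper":0.07},{"slide":[0,0,-0.11],"dr":[0,0,0],"gripper":0.07},{"slide":[0,0,-0.16],"dr":[0,0,0],"gripper":0.07},{"slide":[0,0,-0.18],"dr":[0,0,0],"gripper":0.07}]'
python3 -c "
from h import *
go([480,230,210],0)
im=cams.camera('scene')[210:330,190:350][:,:,::-1]
cv2.imwrite('pics/s13.png',cv2.resize(im,(800,600),interpolation=cv2.INTER_NEAREST))"
```

```text
t: 10.62
tool_pos: [472.4, -310.3, 217.5]
orientation: [0.002, 0.0, 1.0, -0.002]
contact_force: [-0.6, -0.5, -0.6]
width: 0.822
slide [-0.0073, 0.5403, 0.0057] dr [-0.    0.29 89.97] TCP [ 472.37 -310.32  217.47] yawy 89.96538244650424 down [ 0. -0. -1.] F [-0.65 -0.52 -0.64] w 70.2113058853692 t 10.625
```

View pics/s13.png

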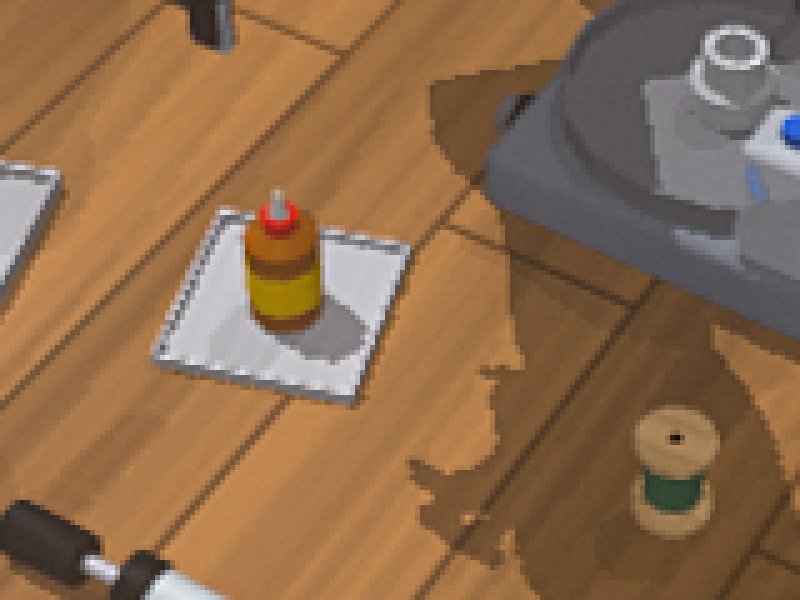

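```bash
python3 -m jog '[{"slide":[0,0.03,0],"dr":[0,0,5],"gripper":0.06},{"slide":[0,0.085,0],"dr":[0,0,14],"gripper":0.06},{"slide":[0,0.145,0],"dr":[0,0,23],"gripper":0.06},{"slide":[0,0.205,0],"dr":[0,0,33],"gripper":0.06},{"slide":[-0.005,0.265,0],"dr":[0,0,43],"gripper":0.06},{"slide":[-0.01,0.325,0],"dr":[0,0,53],"gripper":0.06},{"slide":[-0.015,0.385,0],"dr":[0,0,63],"gripper":0.06},{"slide":[-0.02,0.445,0],"dr":[0,0,73],"gripper":0.06},{"slide":[-0.025,0.505,0],"dr":[0,0,83],"gripper":0.06},{"slide":[-0.03,0.56,0.01],"dr":[0,0,90],"gripper":0.06}]'
python3 -c "
from h import *
go([504,283,170],-3.5)"
```

```text
t: 11.92
tool_pos: [500.1, 222.7, 207.3]
orientation: [0.0, 0.703, 0.711, 0.0]
contact_force: [0.4, 0.2, -0.1]
width: 0.703
slide [0.0603, 0.0045, 0.0373] dr [0.01 0.   4.14] TCP [500.12 222.67 207.35] yawy 0.6356733743754338 down [ 0. -0. -1.] F [ 0.42  0.21 -0.06] w 60.04505270934739 t 11.925
```

```bash
python3 -m jog '[{"slide":[0.015,0.001,0.015],"dr":[0,0,2],"gripper":0.06},{"slide":[0.033,0.002,0.037],"dr":[0,0,3.5],"gripper":0.06},{"slide":[0.033,0.002,0.037],"dr":[0,0,3.5],"gripper":0.06},{"slide":[0.033,0.002,0.037],"dr":[0,0,3.5],"gripper":0.06}]'
python3 -c "
from h import *
go([504,283,170],-3.5)
W=cams.calibration('wrist');print(W['rvec'].tolist(),W['tvec'].tolist())
cv2.imwrite('pics/w14.png',cams.camera('wrist')[:,:,::-1])
"
```

```text
t: 12.42
tool_pos: [501.9, 253.3, 171.3]
orientation: [0.0, 0.723, 0.691, 0.0]
contact_force: [-0.2, -0.6, -0.2]
width: 0.704
slide [0.0297, 0.0008, 0.0013] dr [ 0.03 -0.    0.97] TCP [501.89 253.35 171.29] yawy -2.5310650093495863 down [ 0. -0. -1.] F [-0.17 -0.6  -0.19] w 60.12048178697666 t 12.425
[-2.846066809394888, 0.06179830940343488, 0.007660045881627456] [-491.0888150986679, 241.3377647081589, 409.9508336596013]
```

View pics/w14.png

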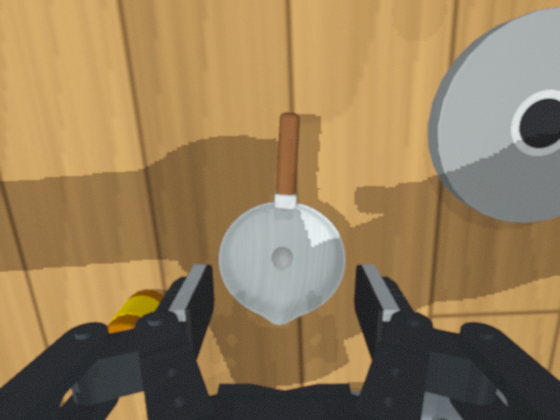

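```bash
python3 - <<'E'
from h import *
W=cams.calibration('wrist')
e,n,b,l=[onz(W,p,z) for p,z in(((290,114),40),((286.5,193),40),((282,258),16),((279,324),25))]
print(e,n,b,l)
for a,c in((e,n),(e,l),(e,b),(b,l)):
    d=c-a;print(np.hypot(d[0],d[1]),np.degrees(np.arctan2(d[1],d[0])))
g=e+(l-e)*(130-92)/196; print('grip',g); print('mid',e+(l-e)*130/196)
E
```

```text
[510.39 319.65  40.  ] [505.17 258.01  40.  ] [498.38 190.13  16.  ] [492.62 125.64  25.  ]
61.8579844039453 -94.84333638086483
194.81952281723866 -95.23358887523888
130.07337635948332 -95.29751910783631
64.74639009484885 -95.1051550516434
grip [506.95 282.04  37.09]
mid [498.61 190.97  30.05]
```

```bash
python3 -m jog '[{"slide":[0.012,0.002,0.03],"dr":[0,0,1],"gripper":0.04},{"slide":[0.029,0.0035,0.07],"dr":[0,0,2.5],"gripper":0.04},{"slide":[0.029,0.0035,0.11],"dr":[0,0,2.5],"gripper":0.04},{"slide":[0.029,0.0035,0.11],"dr":[0,0,2.5],"gripper":0.04},{"slide":[0.029,0.0035,0.11],"dr":[0,0,2.5],"gripper":0.04}]'
python3 -c "
from h import *
go([506.5,282.5,20],-5)
cv2.imwrite('pics/w15.png',cams.camera('wrist')[:,:,::-1])
im=cams.camera('scene')[120:210,290:410][:,:,::-1]
cv2.imwrite('pics/s15.png',cv2.resize(im,(800,600),interpolation=cv2.INTER_NEAREST))
"
```

```text
t: 13.1
tool_pos: [507.7, 282.6, 63.0]
orientation: [0.001, 0.738, 0.675, 0.001]
contact_force: [1.0, -0.4, 1.0]
width: 0.47
slide [-0.0002, -0.0013, 0.043] dr [ 0.17 -0.07 -0.07] TCP [507.65 282.56  62.98] yawy -5.07406442377917 down [ 0.  0. -1.] F [ 1.04 -0.37  1.  ] w 40.13324619801566 t 13.1
```

View pics/w15.png

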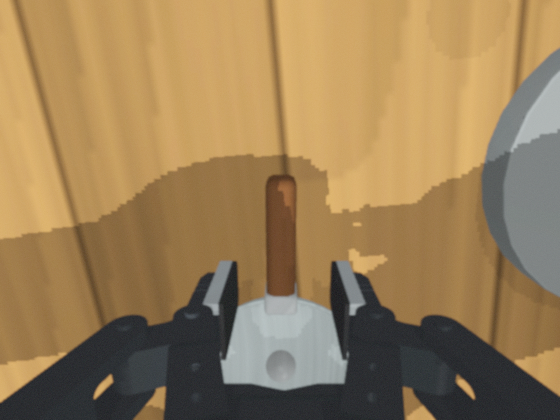

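View pics/s15.png

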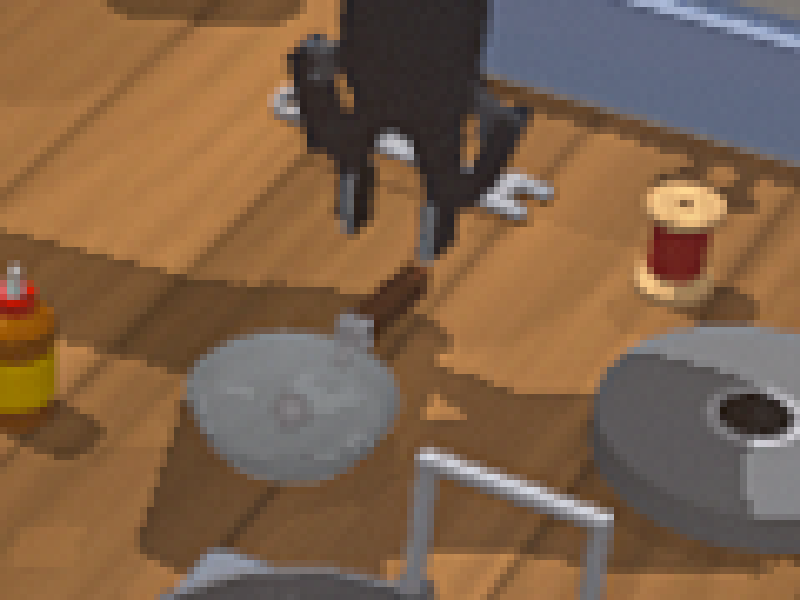

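```bash
python3 - <<'E'
from h import *
S=cams.calibration('scene');P,R,s=tool()
for z in(-10,0,10,22):print(z,[proj(S,P+R.apply([x,y,z]))[0] for x in(0,) for y in(-20,20)])
E
```

```text
-10 [array([343.62, 153.88]), array([353.23, 157.52])]
0 [array([343.42, 156.19]), array([352.99, 159.84])]
10 [array([343.22, 158.49]), array([352.76, 162.15])]
22 [array([342.99, 161.22]), array([352.48, 164.89])]
```

```bash
python3 -m jog '[{"slide":[0,-0.0005,0.015],"dr":[0,0,0],"gripper":0.04},{"slide":[0,-0.0005,0.03],"dr":[0,0,0],"gripper":0.04},{"slide":[0,-0.0005,0.04],"dr":[0,0,0],"gripper":0.04},{"slide":[0,-0.0005,0.044],"dr":[0,0,0],"gripper":0.04},{"slide":[0,-0.0005,0.044],"dr":[0,0,0],"gripper":0.04}]'
python3 -c "
from h import *
go([506.5,282.5,20],-5)
cv2.imwrite('pics/w16.png',cams.camera('wrist')[:,:,::-1])
im=cams.camera('scene')[120:210,290:410][:,:,::-1]
cv2.imwrite('pics/s16.png',cv2.resize(im,(800,600),interpolation=cv2.INTER_NEAREST))
"
```

```text
t: 13.82
tool_pos: [505.9, 282.7, 16.6]
orientation: [-0.0, 0.738, 0.675, -0.0]
contact_force: [-0.4, 0.2, -0.1]
width: 0.468
slide [-0.0002, 0.0006, -0.0034] dr [-0.02  0.01 -0.04] TCP [505.92 282.73  16.61] yawy -5.04169572123136 down [-0. -0. -1.] F [-0.44  0.18 -0.13] w 39.954296038828055 t 13.825
```

View pics/w16.png

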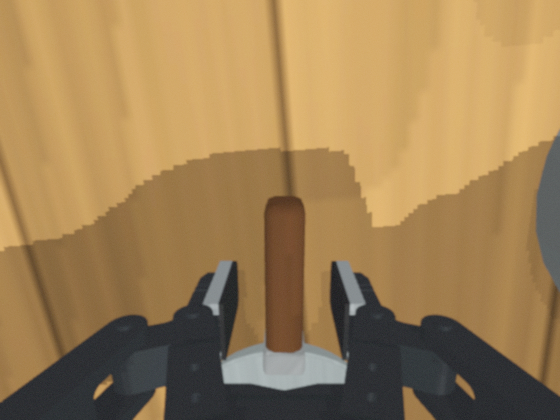

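View pics/s16.png

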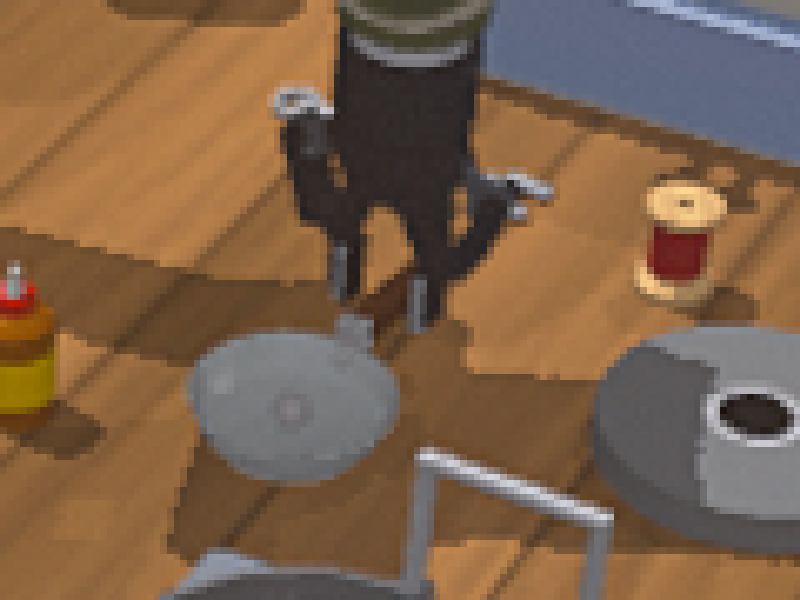

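```bash
python3 -m jog '[{"slide":[0,0,0],"dr":[0,0,0],"gripper":0.03},{"slide":[0,0,0],"dr":[0,0,0],"gripper":0.022},{"slide":[0,0,0],"dr":[0,0,0],"gripper":0.016},{"slide":[0,0,0],"dr":[0,0,0],"gripper":0.012},{"slide":[0,0,0],"dr":[0,0,0],"gripper":0.006},{"slide":[0,0,0],"dr":[0,0,0],"gripper":0.002},{"slide":[0,0,0],"dr":[0,0,0],"gripper":0.002},{"slide":[0,0,0],"dr":[0,0,0],"gripper":0.002}]' 80
python3 -c "
from h import *
go([506.5,282.5,20],-5)
cv2.imwrite('pics/w17.png',cams.camera('wrist')[:,:,::-1])
im=cams.camera('scene')[120:210,290:410][:,:,::-1]
cv2.imwrite('pics/s17.png',cv2.resize(im,(800,600),interpolation=cv2.INTER_NEAREST))
"
```

```text
t: 14.92
tool_pos: [506.0, 282.9, 17.0]
orientation: [0.0, 0.738, 0.675, 0.0]
contact_force: [-1.3, 1.9, 4.6]
width: 0.162
slide [-0.0003, 0.0005, -0.003] dr [ 0.02 -0.02 -0.04] TCP [506.02 282.88  16.97] yawy -5.040368274702919 down [ 0.  0. -1.] F [-1.25  1.86  4.57] w 13.81458139498419 t 14.925
```

View pics/w17.png

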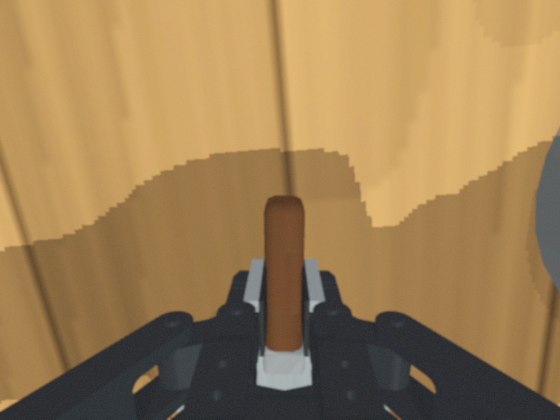

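View pics/s17.png

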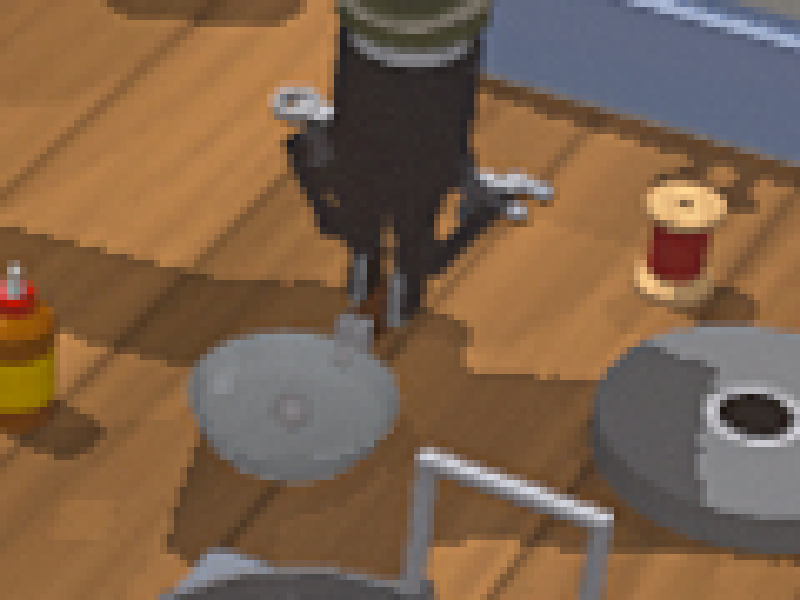

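```bash
python3 -m jog '[{"slide":[0,0,-0.002],"dr":[0,0,0],"gripper":0.002},{"slide":[0,0,-0.006],"dr":[0,0,0],"gripper":0.002},{"slide":[0,0,-0.012],"dr":[0,0,0],"gripper":0.002},{"slide":[0,0,-0.020],"dr":[0,0,0],"gripper":0.002},{"slide":[0,0,-0.028],"dr":[0,0,0],"gripper":0.002},{"slide":[0,0,-0.034],"dr":[0,0,0],"gripper":0.002},{"slide":[0,0,-0.038],"dr":[0,0,0],"gripper":0.002},{"slide":[0,0,-0.04],"dr":[0,0,0],"gripper":0.002},{"slide":[0,0,-0.04],"dr":[0,0,0],"gripper":0.002}]'
python3 -c "
from h import *
go([506.5,282.5,20],-5)
im=cams.camera('scene')[120:210,290:410][:,:,::-1]
cv2.imwrite('pics/s18.png',cv2.resize(im,(800,600),interpolation=cv2.INTER_NEAREST))
im=cams.camera('top')[165:240,140:240][:,:,::-1]
cv2.imwrite('pics/t18.png',cv2.resize(im,(800,600),interpolation=cv2.INTER_NEAREST))
"
```

```text
t: 16.15
tool_pos: [505.9, 282.7, 56.8]
orientation: [-0.0, 0.738, 0.675, -0.0]
contact_force: [-0.2, 0.8, -1.8]
width: 0.157
slide [-0.0002, 0.0006, 0.0368] dr [-0.   -0.   -0.04] TCP [505.91 282.72  56.81] yawy -5.042963034434772 down [-0.  0. -1.] F [-0.19  0.8  -1.79] w 13.420169242891193 t 16.15
```

View pics/s18.png

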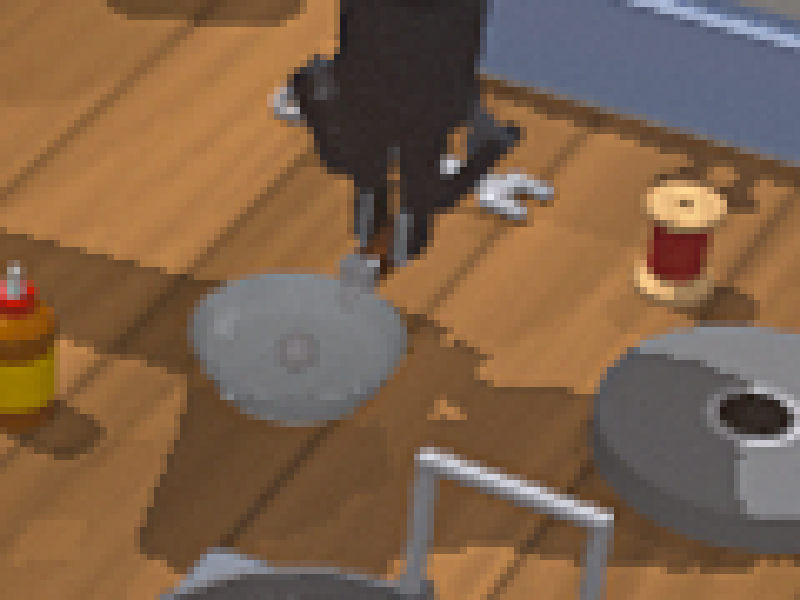

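View pics/t18.png

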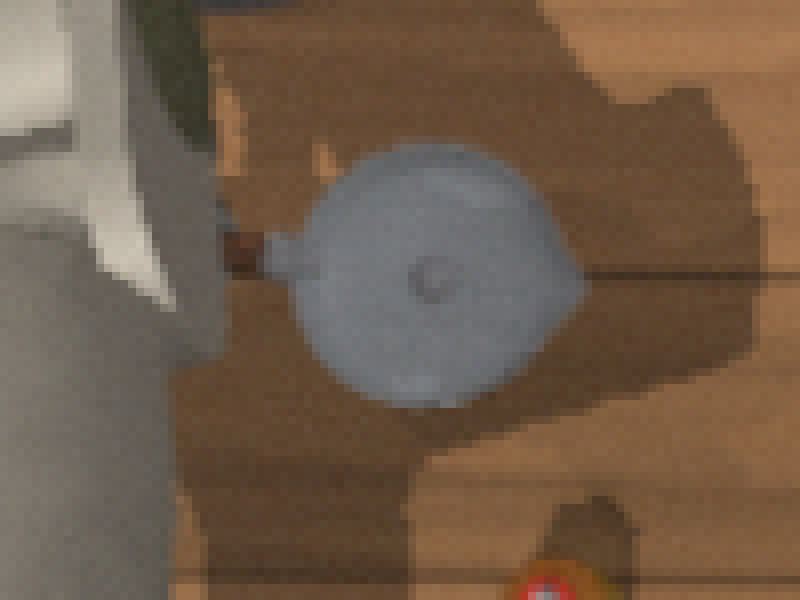

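```bash
python3 -m jog '[{"slide":[0,0,-0.002],"dr":[0,0,0],"gripper":0.002},{"slide":[0,0,-0.007],"dr":[0,0,0],"gripper":0.002},{"slide":[0,0,-0.016],"dr":[0,0,0],"gripper":0.002},{"slide":[0,0,-0.028],"dr":[0,0,0],"gripper":0.002},{"slide":[0,0,-0.042],"dr":[0,0,0],"gripper":0.002},{"slide":[0,0,-0.056],"dr":[0,0,0],"gripper":0.002},{"slide":[0,0,-0.066],"dr":[0,0,0],"gripper":0.002},{"slide":[0,0,-0.074],"dr":[0,0,0],"gripper":0.002},{"slide":[0,0,-0.079],"dr":[0,0,0],"gripper":0.002},{"slide":[0,0,-0.08],"dr":[0,0,0],"gripper":0.002}]'
python3 - <<'E'
from h import *
go([506,282.7,137],-5)
n=40;v=np.concatenate([np.linspace(0.1,1,10),np.ones(20),np.linspace(1,.1,10)]);f=np.cumsum(v)/v.sum()
p0=np.array([506.,282.7]);d=np.array([438,-79])-p0
pos=lambda g:p0+g*d
yaw=lambda g:np.radians(-5+95*g)
for k in range(4):
    g0=0 if k==0 else f[10*k-1];a=yaw(g0)
    y=np.array([np.cos(a),np.sin(a)]);x=np.array([-y[1],y[0]])
    # tool x = y x z
    x=np.array([-np.sin(a),np.cos(a)])
    print('call',k)
    for i in range(10*k,10*k+10):
        D=pos(f[i])-pos(g0);print(np.round([D@x/1000,D@y/1000],4).tolist(),round(-95*(f[i]-g0),1))
E
```

```text
t: 17.5
tool_pos: [505.9, 282.7, 136.9]
orientation: [0.0, 0.738, 0.675, 0.0]
contact_force: [0.2, 0.3, -2.3]
width: 0.16
slide [-0.0, 0.0001, -0.0001] dr [ 0.    0.   -0.04] TCP [505.94 282.72 136.92] yawy -5.043978227708972 down [ 0. -0. -1.] F [ 0.2   0.33 -2.27] w 13.639288757734327 t 17.5
call 0
[-0.0012, -0.0001] -0.3
[-0.0035, -0.0004] -0.9
[-0.0071, -0.0007] -1.8
[-0.0118, -0.0012] -3.1
[-0.0177, -0.0018] -4.6
[-0.0248, -0.0025] -6.4
[-0.0331, -0.0033] -8.6
[-0.0425, -0.0042] -11.0
[-0.0532, -0.0053] -13.8
[-0.065, -0.0064] -16.9
call 1
[-0.011, -0.0045] -3.1
[-0.0219, -0.0091] -6.1
[-0.0329, -0.0136] -9.2
[-0.0439, -0.0182] -12.3
[-0.0548, -0.0227] -15.3
[-0.0658, -0.0273] -18.4
[-0.0768, -0.0318] -21.5
[-0.0877, -0.0363] -24.5
[-0.0987, -0.0409] -27.6
[-0.1097, -0.0454] -30.6
call 2
[-0.0071, -0.0095] -3.1
[-0.0142, -0.019] -6.1
[-0.0214, -0.0285] -9.2
[-0.0285, -0.038] -12.3
[-0.0356, -0.0475] -15.3
[-0.0427, -0.057] -18.4
[-0.0498, -0.0665] -21.5
[-0.057, -0.076] -24.5
[-0.0641, -0.0855] -27.6
[-0.0712, -0.095] -30.6
call 3
[-0.0013, -0.0118] -3.1
[-0.0024, -0.0224] -5.8
[-0.0035, -0.0319] -8.3
[-0.0044, -0.0401] -10.4
[-0.0051, -0.0472] -12.3
[-0.0058, -0.0531] -13.8
[-0.0063, -0.0578] -15.0
[-0.0067, -0.0614] -15.9
[-0.0069, -0.0637] -16.5
[-0.0071, -0.0649] -16.9
```

```bash
python3 -m jog '[{"slide":[-0.0012,0,0],"dr":[0,0,-0.3],"gripper":0.002},{"slide":[-0.0035,-0.0004,0],"dr":[0,0,-0.9],"gripper":0.002},{"slide":[-0.007,-0.0007,0],"dr":[0,0,-1.8],"gripper":0.002},{"slide":[-0.0118,-0.0012,0],"dr":[0,0,-3.1],"gripper":0.002},{"slide":[-0.0177,-0.0018,0],"dr":[0,0,-4.6],"gripper":0.002},{"slide":[-0.0248,-0.0025,0],"dr":[0,0,-6.4],"gripper":0.002},{"slide":[-0.0331,-0.0033,0],"dr":[0,0,-8.6],"gripper":0.002},{"slide":[-0.0425,-0.0042,0],"dr":[0,0,-11],"gripper":0.002},{"slide":[-0.0532,-0.0053,0],"dr":[0,0,-13.8],"gripper":0.002},{"slide":[-0.065,-0.0064,0],"dr":[0,0,-16.9],"gripper":0.002}]'
python3 -m jog '[{"slide":[-0.011,-0.0045,0],"dr":[0,0,-3.1],"gripper":0.002},{"slide":[-0.022,-0.009,0],"dr":[0,0,-6.1],"gripper":0.002},{"slide":[-0.033,-0.0136,0],"dr":[0,0,-9.2],"gripper":0.002},{"slide":[-0.044,-0.0182,0],"dr":[0,0,-12.3],"gripper":0.002},{"slide":[-0.055,-0.0227,0],"dr":[0,0,-15.3],"gripper":0.002},{"slide":[-0.066,-0.0273,0],"dr":[0,0,-18.4],"gripper":0.002},{"slide":[-0.077,-0.0318,0],"dr":[0,0,-21.5],"gripper":0.002},{"slide":[-0.088,-0.0363,0],"dr":[0,0,-24.5],"gripper":0.002},{"slide":[-0.099,-0.0409,0],"dr":[0,0,-27.6],"gripper":0.002},{"slide":[-0.1097,-0.0454,0],"dr":[0,0,-30.6],"gripper":0.002}]'
python3 -c "
from h import *
go([506,282.7,137],-5)
"
```

```text
t: 18.75
tool_pos: [493.7, 217.9, 136.8]
orientation: [0.0, 0.629, 0.777, -0.0]
contact_force: [-0.5, -0.2, -2.2]
width: 0.16
t: 20.0
tool_pos: [471.7, 101.2, 136.9]
orientation: [-0.0, 0.402, 0.916, -0.0]
contact_force: [0.2, -0.1, -1.9]
width: 0.162
slide [0.1103, 0.1481, -0.0002] dr [-0.01  0.   47.6 ] TCP [471.66 101.2  136.86] yawy 42.60341339434212 down [-0. -0. -1.] F [ 0.17 -0.1  -1.94] w 13.833533474849194 t 20.0
```

On track, so I'll continue with the remaining two segments.

```bash
python3 -m jog '[{"slide":[-0.007,-0.0095,0],"dr":[0,0,-3.1],"gripper":0.002},{"slide":[-0.0142,-0.019,0],"dr":[0,0,-6.1],"gripper":0.002},{"slide":[-0.0214,-0.0285,0],"dr":[0,0,-9.2],"gripper":0.002},{"slide":[-0.0285,-0.038,0],"dr":[0,0,-12.3],"gripper":0.002},{"slide":[-0.0356,-0.0475,0],"dr":[0,0,-15.3],"gripper":0.002},{"slide":[-0.0427,-0.057,0],"dr":[0,0,-18.4],"gripper":0.002},{"slide":[-0.0498,-0.0665,0],"dr":[0,0,-21.5],"gripper":0.002},{"slide":[-0.057,-0.076,0],"dr":[0,0,-24.5],"gripper":0.002},{"slide":[-0.0641,-0.0855,0],"dr":[0,0,-27.6],"gripper":0.002},{"slide":[-0.0712,-0.095,0],"dr":[0,0,-30.6],"gripper":0.002}]'
python3 -m jog '[{"slide":[-0.0013,-0.0118,0],"dr":[0,0,-3.1],"gripper":0.002},{"slide":[-0.0024,-0.0224,0],"dr":[0,0,-5.8],"gripper":0.002},{"slide":[-0.0035,-0.0319,0],"dr":[0,0,-8.3],"gripper":0.002},{"slide":[-0.0044,-0.0401,0],"dr":[0,0,-10.4],"gripper":0.002},{"slide":[-0.0051,-0.0472,0],"dr":[0,0,-12.3],"gripper":0.002},{"slide":[-0.0058,-0.0531,0],"dr":[0,0,-13.8],"gripper":0.002},{"slide":[-0.0063,-0.0578,0],"dr":[0,0,-15],"gripper":0.002},{"slide":[-0.0067,-0.0614,0],"dr":[0,0,-15.9],"gripper":0.002},{"slide":[-0.0069,-0.0637,0],"dr":[0,0,-16.5],"gripper":0.002},{"slide":[-0.0071,-0.0649,0],"dr":[0,0,-16.9],"gripper":0.002}]'
python3 -c "
from h import *
go([438,-79,112],90)
im=cams.camera('scene')[150:285,260:440][:,:,::-1]
cv2.imwrite('pics/s20.png',cv2.resize(im,(800,600),interpolation=cv2.INTER_CUBIC))
im=cams.camera('top')[130:232,210:346][:,:,::-1]
cv2.imwrite('pics/t20.png',cv2.resize(im,(800,600),interpolation=cv2.INTER_CUBIC))
"
```

```text
t: 21.25
tool_pos: [449.6, -15.4, 136.9]
orientation: [-0.0, 0.146, 0.989, -0.0]
contact_force: [-0.4, 0.5, -0.9]
width: 0.163
t: 22.5
tool_pos: [437.8, -79.0, 136.8]
orientation: [-0.0, 0.0, 1.0, -0.0]
contact_force: [-0.4, 0.1, -1.3]
width: 0.163
slide [-0.0002, 0.0, 0.0248] dr [-0.   -0.   -0.01] TCP [437.77 -79.03 136.82] yawy 89.98526755812647 down [-0. -0. -1.] F [-0.38  0.14 -1.29] w 13.938648374514667 t 22.5
```

View pics/s20.png

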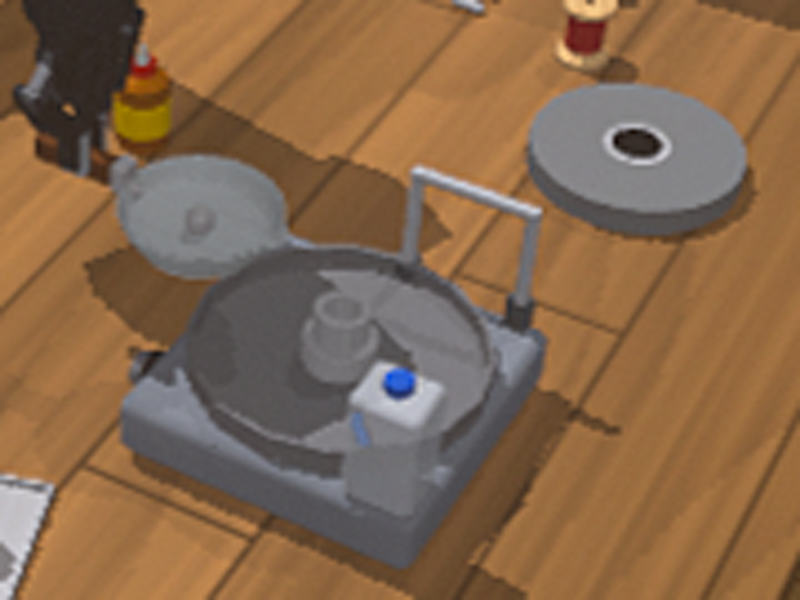

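View pics/t20.png

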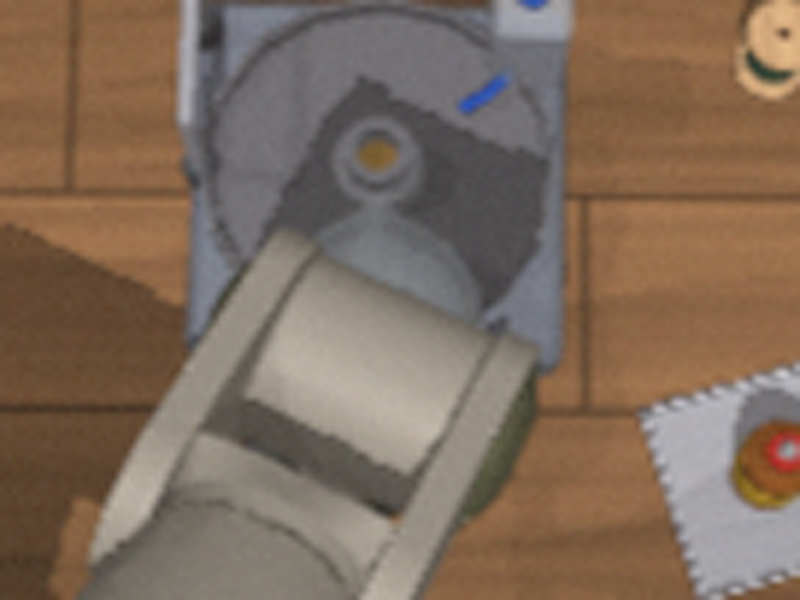

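```bash
python3 - <<'E'
from h import *
T=cams.calibration('top');S=cams.calibration('scene')
t=lambda x,y:((x+.5)/(800/136)-.5+210,(y+.5)/(600/102)-.5+130)
s=lambda x,y:((x+.5)/(800/180)-.5+260,(y+.5)/(600/135)-.5+150)
print('cup',onz(T,t(377,156),105),onz(S,s(342,309),105),tri([(T,t(377,156)),(S,s(342,309))]))
print('lip',onz(T,t(378,203),145),onz(S,s(310,243),145),tri([(T,t(378,203)),(S,s(310,243))]))
print('ball',onz(S,s(200,219),136))
P,R,_=tool();
# predicted lip/ball in scene
o=(np.array([260,150])+.5)
for n,p in(('lip',[596,-79,145]),('ball',[530,-79,136]),('hend',[400,-79,150]),('rimR',[530,-79-56,147]),('rimL',[530,-23,147])):
    print(n,(proj(S,p)[0]+.5-[260,150])*800/180,(proj(T,p)[0]+.5-[210,130])*800/136)
E
```

```text
cup [635.6  -78.65 105.  ] [640.89 -80.53 105.  ] [638.16 -77.73 101.1 ]
lip [595.77 -79.9  145.  ] [611.61 -74.7  145.  ] [603.92 -75.37 139.68]
ball [532.15 -80.56 136.  ]
lip [286.35 239.24] [376.84 203.08]
ball [198.87 217.21] [375.98 325.22]
hend [ 36.43 140.51] [373.6  559.57]
rimR [156.58 250.43] [480.12 320.92]
rimL [239.67 160.78] [271.41 319.57]
```

```bash
python3 -m jog '[{"slide":[0,0,0.001],"dr":[0,0,0],"gripper":0.002},{"slide":[0,0,0.003],"dr":[0,0,0],"gripper":0.002},{"slide":[0,0,0.006],"dr":[0,0,0],"gripper":0.002},{"slide":[0,0,0.010],"dr":[0,0,0],"gripper":0.002},{"slide":[0,0,0.015],"dr":[0,0,0],"gripper":0.002},{"slide":[0,0,0.019],"dr":[0,0,0],"gripper":0.002},{"slide":[0,0,0.022],"dr":[0,0,0],"gripper":0.002},{"slide":[0,0,0.024],"dr":[0,0,0],"gripper":0.002},{"slide":[0,0,0.025],"dr":[0,0,0],"gripper":0.002},{"slide":[0,0,0.025],"dr":[0,0,0],"gripper":0.002}]'
python3 - <<'E'
from h import *
go([438,-79,112],90)
S=cams.calibration('scene');T=cams.calibration('top')
im=cams.camera('scene')[175:235,265:345][:,:,::-1]
im=cv2.resize(im,(800,600),interpolation=cv2.INTER_NEAREST)
def model(cx,cy,z0,pitch=0,x=530):
    a=np.linspace(0,2*np.pi,40,endpoint=False)
    pts=[[56.5*np.cos(t),56.5*np.sin(t),27] for t in a]+[[66,0,25],[0,0,16],[-130,0,40],[-130,0,20]]
    return np.array(pts)+[cx,cy,z0]
cv2.imwrite('pics/s21.png',im)
im2=im.copy()
for p in proj(S,model(530,-79,95)): cv2.circle(im2,tuple(int(v) for v in ((p+.5-[265,175])*10)),3,(0,0,255),-1)
cv2.imwrite('pics/s21m.png',im2)
tt=cams.camera('top')[130:190,245:325][:,:,::-1]
tt=cv2.resize(tt,(800,600),interpolation=cv2.INTER_NEAREST)
for p in proj(T,model(530,-79,95)): cv2.circle(tt,tuple(int(v) for v in ((p+.5-[245,130])*10)),3,(0,0,255),-1)
cv2.imwrite('pics/t21.png',tt)
E
```

```text
t: 23.85
tool_pos: [437.8, -79.0, 111.8]
orientation: [0.0, 0.0, 1.0, -0.0]
contact_force: [0.2, -0.0, -1.4]
width: 0.163
slide [-0.0002, -0.0, -0.0002] dr [-0.    0.   -0.04] TCP [437.83 -78.96 111.83] yawy 89.95885778283704 down [ 0. -0. -1.] F [ 0.18 -0.04 -1.4 ] w 13.883910183431249 t 23.85
```

View pics/s21.png

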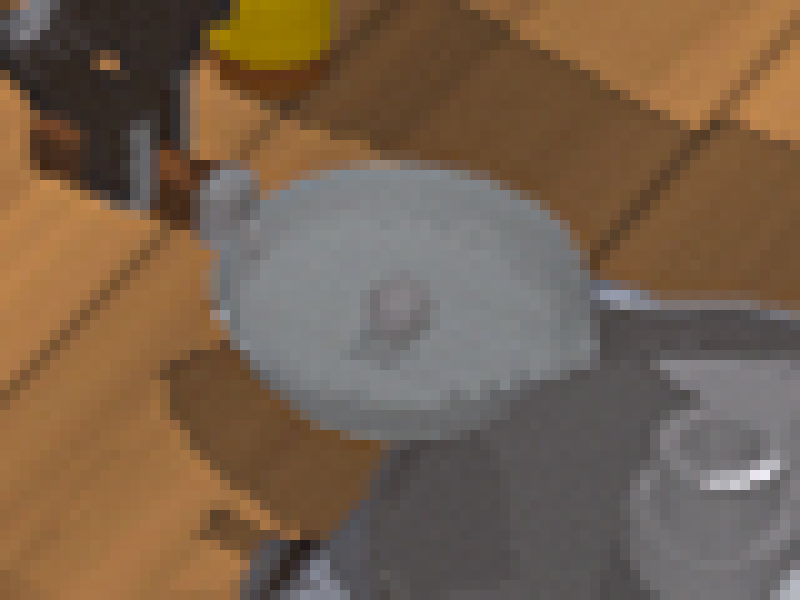

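View pics/s21m.png

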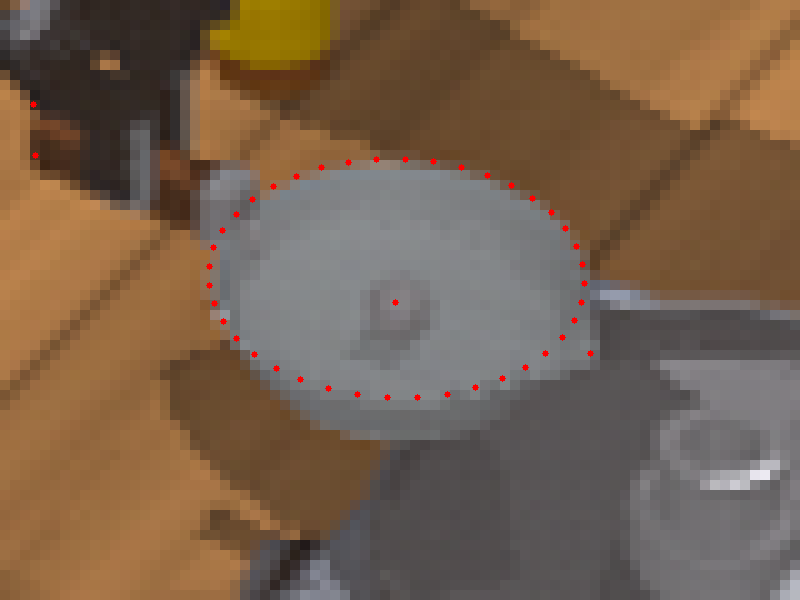

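View pics/t21.png

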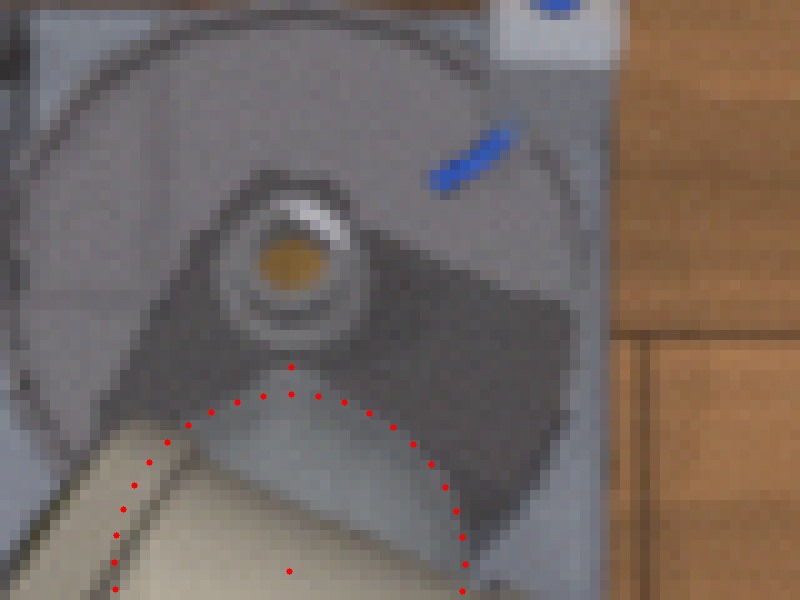

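```bash
python3 - <<'E'
from h import *
S=cams.calibration('scene');T=cams.calibration('top')
a=np.linspace(0,2*np.pi,24)
def draw(cal,im,o,sc,X,Y):
    for rad,col in((18.5,(0,0,255)),(12.5,(255,0,0))):
        for p in proj(cal,np.c_[X+rad*np.cos(a),Y+rad*np.sin(a),0*a+105]):cv2.circle(im,tuple(int(v) for v in ((p+.5-o)*sc)),2,col,-1)
t=cams.camera('top')[140:180,255:308][:,:,::-1];t=cv2.resize(t,None,fx=14,fy=14,interpolation=cv2.INTER_CUBIC);draw(T,t,[255,140],14,636,-79)
s=cams.camera('scene')[200:240,315:368][:,:,::-1];s=cv2.resize(s,None,fx=14,fy=14,interpolation=cv2.INTER_CUBIC);draw(S,s,[315,200],14,636,-79)
cv2.imwrite('pics/t22.png',t);cv2.imwrite('pics/s22.png',s)
E
```

```text
(no output)
```

View pics/t22.png

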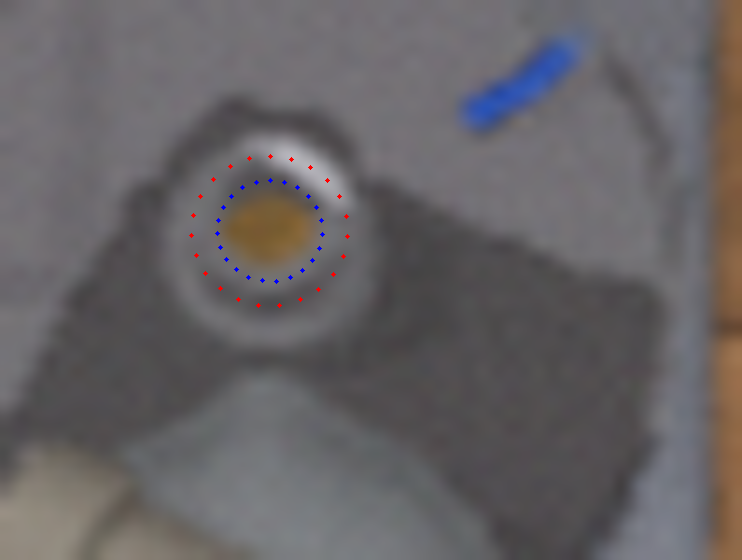

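View pics/s22.png

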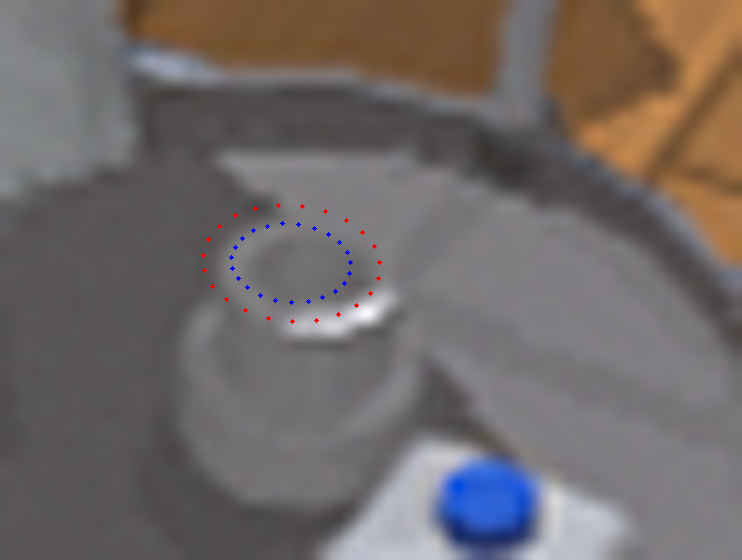

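```bash
python3 -m jog '[{"slide":[0,0,0],"dr":[0,0,0],"gripper":0.002},{"slide":[0,0,0],"dr":[0,0,0],"gripper":0.002},{"slide":[0,0,0],"dr":[0,0,0],"gripper":0.002},{"slide":[0,0,0],"dr":[0,0,0],"gripper":0.002},{"slide":[0,0,0],"dr":[0,0,0],"gripper":0.002},{"slide":[0,0,0],"dr":[0,0,0],"gripper":0.002},{"slide":[0,0,0],"dr":[0,0,0],"gripper":0.002},{"slide":[0,0,0],"dr":[0,0,0],"gripper":0.002}]'
python3 - <<'E'
from h import *
go([438,-79,112],90); print(np.abs(r.sense()['dq']).max())
cv2.imwrite('pics/s23.png',cams.camera('scene')[:,:,::-1])
E
```

```text
t: 25.05
tool_pos: [437.8, -79.0, 111.8]
orientation: [-0.0, 0.0, 1.0, -0.0]
contact_force: [-0.6, -0.2, -0.4]
width: 0.162
slide [-0.0002, -0.0, -0.0002] dr [-0.   -0.   -0.04] TCP [437.8  -78.96 111.8 ] yawy 89.95652952572861 down [-0. -0. -1.] F [-0.56 -0.15 -0.45] w 13.844832538718524 t 25.05
0.002707364616465287
```

View pics/s23.png

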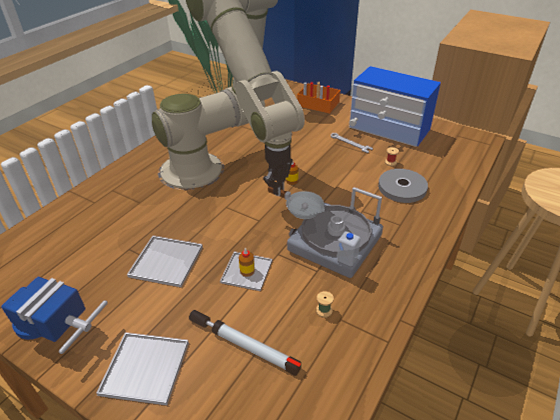

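The bottle stands upright in the small tray at (247,265). The dish is held level at (305,205) with the lip toward the cup, and everything else is where it was. I'm handing in.

```bash
python3 -c "
from rig import r
print(r.close_job())"
```

```text
the job is handed in; nothing more can be done
None
```

I stood the right-hand oil bottle upright in the middle of the smallest tray. I then lifted the ball dish by its handle, gave it a 95° turn (it started about 5° off square), and am holding it over the sharpener's open front. The job was handed in at about 25 s of the 72 s.

**Last checks:**
- **Dish position:** by the overhead camera, the lip points at the cup, 1–2 mm or less off to the side. It is about 40 mm short of the cup's centre (about 22 mm from the ring) and about 15 mm above its mouth. I took "two fingers" as the distance to the cup's centre.
- **Level and ball:** the dish looks level to within about 1° and the ball is in the middle.
- **At rest:** the arm was still, and the wrist force was under 1 N, so the dish is not pressing on the sharpener.
- **Other things:** the wrench, pump, stone, spools and second bottle look unmoved.

**What failed or disagreed:**
- **First bottle grasp:** the fingertips sat roughly 20 mm higher than the stated tool geometry. The first close therefore only pinched the bottle's shoulder, pushing it about 2 mm with 6 N. I opened, went lower and gripped it properly.
- **Camera agreement:** the cameras differed by 2–5 mm, and the scene camera showed things about one pixel low. I took the dish-to-cup distance from the overhead picture, where both appear together.

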